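Stack and chock the spare grinder spindles

ROBOT

A 6-joint arm with a two-finger parallel gripper is mounted at the origin on the work surface. World frame = base frame: x ahead of the robot, y to its left, z up, the work surface at z = 0. Lengths are in mm, angles in rad, forces in N, time in s.
With the tool pointing down it reaches from about 350 to 775 mm from the base axis. Payload 7.3 kg.
Tool frame: the origin (TCP) lies at the very end of the fingers, on their centre line; the grasp point (between the pads) lies 19 mm behind it; z points along the fingers, y is the line along which they close (so a half turn about z gives the same grasp; the last joint's range is limited). The gripper opens to 92 mm and grips with 3 to 60 N. Pads are 19 mm wide; open, the fingers measure 130 mm over their backs; the gripper's body (75 mm by 190 mm) begins 47 mm behind the grasp point.
Start: joints at [1.005, 0.342, 1.524, -0, 1.275, -0.146], TCP at [213.967, 479.441, 226.741] pointing down, gripper open.
Joint ranges: [-2.53, 2.53], [-0.77, 2.02], [0.04, 2.7], [-1, 4.14], [0.28, 2.66], [-3.11, 3.11]. Speed limits (rad/s): [2.57, 2.57, 3.14, 3.14, 3.14, 3.14].

INTERFACE

Orientations are given as [roll, pitch, yaw] about the fixed x, y, z axes, in that order (R = Rz(yaw) Ry(pitch) Rx(roll)).
In Python, from plant import * gives the robot as it stands.
- The arm moves only by the tool arm_command, never from a script. Its arguments are lists of equal length, an entry for each row: "gripper": the finger opening in mm, from 0 to 91.8; "dp": the shift along the tool's x, y, z in units of 25 mm (1.0 is 25 mm), a list of three; "twist": the turn about the tool's z in units of 5 degrees (1.0 is 5 degrees). A call has exactly 5 rows; each row shifts and turns the commanded pose from where the row before left it, along the tool's axes as they then stand; what a row does not reach is not made up. A row lasts 1/8 s, in which the tool goes at most 62.5 mm and 10.7 degrees, less where a joint would pass 70% of its speed; a pose out of reach is approached as far as the arm can. A call is refused whole if a number of a shift passes 1 or a number of a turn 1, either way. A call with a gripper value outside its range is refused whole. The fingers move at their own pace and stop on an object; the grip force is fixed at half the most. Time passes only in rows, so rows that do not move let the fingers close, or fill a call up. It gives the time, the measured TCP pose, the force, the opening and the grip force at its end, in the units of the state.
- get_obs(): the state, without advancing time (a new reading comes with each control period).
- capture(name): name is "side" or "top"; returns the picture (400x640x3 uint8, red, green, blue); there is no depth.
- get_calibration(name): a dict with "mtx" (3x3 intrinsics, pixels), "dist_coeffs" ([k1, k2, p1, p2, k3] as OpenCV has them; the pictures are not rectified), "position" and "attitude" of the camera in the world. Camera axes: x right, y down, z forward; pixel columns grow to the right and rows downward; lengths in mm; the calibration is good to about 2 mm. A picture is of the moment at which its call begins. get_calibration takes no time and is no camera call.
- close_job(): hands the job in; it is judged then, once.
The state is a dict: "time": time; "joint_positions": joint angles; "dq": joint speeds; "tau": joint torques, N m; "tool_pos": TCP position; "tcp_rot": TCP orientation; "contact_force": force on the tool from outside, world axes, zero at the start; "moment": the same for the moment, N m; "grip_width": finger opening in mm; "finger_force": force on a finger pad.
Only numpy, scipy, OpenCV 4.12 (cv2) and the standard library are available. Lean on these libraries where they do the work, as an engineer would, in place of code of your own. Each camera call takes 0.05 s, during which the arm holds its last target. There are 200 camera calls.

TASK

Stack the spare spindles on the dark stand: lay the loose thick spindle centred in the empty V-cradle beside the one already there, then set the notched wooden spacer squarely over the middle of both so that its notches hold them from rolling. Lay the thin spindle centred in the spacer's two saddles, and last set the wooden chock on the spacer's two boards with its sloping face close up against the thin spindle's open side. Put each thing down, do not drop it, let go of everything, and leave the other things on the bench where they are.

Things in the scene. Friction and masses are not known exactly. Their poses are not given: they have to be found in the camera images.
- thick_center (a point): Loose thick spindle, bare steel, lying on the bench: round bar 40 mm in diameter, 170 mm long, with a 15 mm long, 23 mm thick journal at each end (200 mm overall, about 0.65 kg). The point is its centre, on its axis, 20 mm above the bench at the start; x runs along the bar. Same from either end.
- thin_center (a point): Loose thin spindle, bare steel, lying on the bench: round bar 30 mm in diameter, 160 mm long, with a 20 mm long, 17 mm thick journal at each end (200 mm overall, about 0.35 kg). The point is its centre, on its axis, 15 mm above the bench at the start; x runs along the bar. Same from either end.
- laid_center (a point): The spindle already lying in one of the stand's cradles, of the same kind as the thick one. The point is its centre, on its axis; x runs along the bar.
- full_seat (a point): The V-cradle that already holds a spindle, of the same make as the empty one; the point and axes as there. The axes of the two cradles are parallel, 80 mm apart.
- empty_seat (a point): Empty V-cradle on the stand, the left or the right one: two grey steel boards 16 mm thick, 66 mm either side of the middle along x, each with a 90 degree V 25 mm deep, lips 49 mm above the bench; only an 8 mm high bar on the plate between them. The point is where the centre of a thick spindle lying in it rests, 52.3 mm above the bench; x along the V, z up.
- stand_mid (a point): Centre of the top of the stand, a dark steel plate 190 x 180 x 12 mm fixed to the bench, carrying both V-cradles. The point is 12 mm above the bench, half-way between the cradles, whose axes lie at y = +40 and -40 mm; x runs along the cradles, z up. Its place and turn differ from run to run.
- spacer_rail (a point): Wooden spacer, 100 (x) x 148 (y) x 66 mm, 0.25 kg: two boards 20 mm thick at x = +-40 mm, joined by a rail along x, 30 mm wide (y), 26 to 46 mm above the foot, 60 mm of it free between the boards: grip it there across y. The point is the rail's centre, 36 mm above the foot; x along the rail, z up. Seated on both spindles, either way round, this point is 94.3 mm above the bench.
- spacer_foot (a point): Centre of the spacer's underside (0 on the bench at the start), axes as spacer_rail. Under each board two notches at y = +-40 mm, 14 mm deep, 45 degree flanks and flat roof, go over two thick spindles with about 1.5 mm of play; the roofs rest on the spindles' tops, 72.3 mm above the bench, the foot then 58.3 mm above it.
- saddle (a point): Where the centre of a thin spindle rests in the saddle on the spacer's boards: 68 mm above the spacer's foot, over the rail's middle; axes as the spacer's, x along the thin spindle. On -y a 50 degree cheek rises to 2 mm below this point. +y is the open side: a dip only 1.7 mm deep, then the board tops are flat from y = 6 to 74 mm, 14.3 mm below this point; the chock stands there.
- chock_grip (a point): Wooden chock, 0.12 kg, standing on the bench: a wedge strip 110 (x) x 38 (y) x 24 mm with a grip block on top, 40 (x) x 20 (y) mm, from 24 to 60 mm above its underside. The point is in the grip block, 46 mm above the underside; grip it there across x. x runs along the strip, z up; the sloping face looks to -y.
- chock_toe (a point): Lower front edge (toe) of the chock at mid-length, at its underside, 28 mm to -y of chock_grip; axes as the chock's. Toe 3 mm high, face then leaning back, 50 degrees from level. With the chock's axes along the spacer's, on its boards and just touching the thin spindle, the toe is 10 mm to +y of the saddle point. The chock slides on the boards under a light push.
- wheel: Bystander: grey grinding wheel lying flat, 100 mm in diameter, 20 mm thick. Origin at the centre of its underside.
- wrench: Bystander: steel wrench lying flat, about 180 mm long.
- tin: Bystander: grey tin, 56 mm in diameter, 75 mm high. Origin at the centre of its underside.
- whetstone: Bystander: reddish sharpening stone, 60 x 130 x 22 mm. Origin at the centre of its underside.
- driver: Bystander: screwdriver with a wooden handle, about 200 mm long, lying.
- cup: Bystander: steel cup, 66 mm across, 70 mm high. Origin at the centre of its underside.
- brush: Bystander: brush with a wooden handle, lying, about 200 mm long.
Not all that is in view belongs to the job. Leave any red look-alike of the part that bears thin_center alone.

How it is judged (in metres and radians):
On the way, in this order (a step that is already met when the one before it is completed fails the run):
1. the thick spindle lies in the empty cradle, released (x of thick_center in the frame of empty_seat between -0.015 and 0.015 m and y of thick_center in the frame of empty_seat between -0.004 and 0.004 m and z of thick_center in the frame of empty_seat between -0.004 and 0.004 m and angle between the x axis of thick_center and the x axis of empty_seat, either way round below 0.05 rad and contact force between the fingers and thick below 0.1 N and linear speed of thick below 0.02 m/s), for 0.2 s.
2. the spacer sits with its notches over both thick spindles, released (x of thick_center in the frame of empty_seat between -0.015 and 0.015 m and y of thick_center in the frame of empty_seat between -0.004 and 0.004 m and z of thick_center in the frame of empty_seat between -0.004 and 0.004 m and angle between the x axis of thick_center and the x axis of empty_seat, either way round below 0.05 rad and x of laid_center in the frame of full_seat between -0.02 and 0.02 m and y of laid_center in the frame of full_seat between -0.004 and 0.004 m and z of laid_center in the frame of full_seat between -0.004 and 0.004 m and angle between the x axis of laid_center and the x axis of full_seat, either way round below 0.05 rad and x of spacer_rail in the frame of stand_mid between -0.015 and 0.015 m and y of spacer_rail in the frame of stand_mid between -0.005 and 0.005 m and z of spacer_rail in the frame of stand_mid between 0.0783 and 0.0863 m and angle between the x axis of spacer_rail and the x axis of stand_mid, either way round below 0.06 rad and angle between spacer_rail's own z axis and vertical below 0.04 rad and contact force between the fingers and spacer below 0.1 N and linear speed of spacer below 0.02 m/s), for 0.2 s.
3. the thin spindle lies in the saddles of the spacer, released (x of spacer_rail in the frame of stand_mid between -0.015 and 0.015 m and y of spacer_rail in the frame of stand_mid between -0.005 and 0.005 m and z of spacer_rail in the frame of stand_mid between 0.0783 and 0.0863 m and angle between the x axis of spacer_rail and the x axis of stand_mid, either way round below 0.06 rad and angle between spacer_rail's own z axis and vertical below 0.04 rad and x of thin_center in the frame of saddle between -0.015 and 0.015 m and y of thin_center in the frame of saddle between -0.004 and 0.004 m and z of thin_center in the frame of saddle between -0.004 and 0.004 m and angle between the x axis of thin_center and the x axis of saddle, either way round below 0.05 rad and contact force between the fingers and thin below 0.1 N and linear speed of thin below 0.02 m/s), for 0.2 s.
4. the chock stands on the spacer with its sloping face against the thin spindle, released (x of thin_center in the frame of saddle between -0.015 and 0.015 m and y of thin_center in the frame of saddle between -0.004 and 0.004 m and z of thin_center in the frame of saddle between -0.004 and 0.004 m and angle between the x axis of thin_center and the x axis of saddle, either way round below 0.05 rad and x of chock_toe in the frame of saddle between -0.02 and 0.02 m and y of chock_toe in the frame of saddle between 0.003 and 0.0155 m and z of chock_toe in the frame of saddle between -0.0185 and -0.0105 m and angle between the x axis of chock_toe and the x axis of saddle, either way round below 0.15 rad and angle between chock_toe's own z axis and vertical below 0.1 rad and contact force between the fingers and chock below 0.1 N and linear speed of chock below 0.02 m/s), for 0.2 s.
At the end, for the whole second after the job is handed in: Thick spindles in both Vs (4 mm across, 15-20 along, 0.05 rad); spacer down over both, either way round (15 mm along, 5 across, 0.06 rad); thin spindle in the saddles (4 mm across, 15 along); chock on the open side, face within 5 mm of touching, within 20 mm of the middle, 0.15 rad; all at rest (x of laid_center in the frame of full_seat between -0.02 and 0.02 m and y of laid_center in the frame of full_seat between -0.004 and 0.004 m and z of laid_center in the frame of full_seat between -0.004 and 0.004 m and angle between the x axis of laid_center and the x axis of full_seat, either way round below 0.05 rad and x of thick_center in the frame of empty_seat between -0.015 and 0.015 m and y of thick_center in the frame of empty_seat between -0.004 and 0.004 m and z of thick_center in the frame of empty_seat between -0.004 and 0.004 m and angle between the x axis of thick_center and the x axis of empty_seat, either way round below 0.05 rad and x of spacer_rail in the frame of stand_mid between -0.015 and 0.015 m and y of spacer_rail in the frame of stand_mid between -0.005 and 0.005 m and z of spacer_rail in the frame of stand_mid between 0.0783 and 0.0863 m and angle between the x axis of spacer_rail and the x axis of stand_mid, either way round below 0.06 rad and angle between spacer_rail's own z axis and vertical below 0.04 rad and x of thin_center in the frame of saddle between -0.015 and 0.015 m and y of thin_center in the frame of saddle between -0.004 and 0.004 m and z of thin_center in the frame of saddle between -0.004 and 0.004 m and angle between the x axis of thin_center and the x axis of saddle, either way round below 0.05 rad and x of chock_toe in the frame of saddle between -0.02 and 0.02 m and y of chock_toe in the frame of saddle between 0.003 and 0.0155 m and z of chock_toe in the frame of saddle between -0.0185 and -0.0105 m and angle between the x axis of chock_toe and the x axis of saddle, either way round below 0.15 rad and angle between chock_toe's own z axis and vertical below 0.1 rad and linear speed of each of laid, thick, spacer, thin, chock below 0.02 m/s).
It fails at once if a bystander (wheel, wrench, tin, whetstone, screwdriver, cup or brush) is pushed more than 40 mm away (distance of any of wheel, wrench, tin, whetstone, driver, cup, brush from where it was at the start of the episode above 0.04 m).
It fails at once if a spindle, the spacer or the chock is dropped (over 0.5 m/s with nothing holding it, a fall of about 13 mm) ((contact force between the fingers and thick below 0.05 N and linear speed of thick above 0.5 m/s) or (contact force between the fingers and spacer below 0.05 N and linear speed of spacer above 0.5 m/s) or (contact force between the fingers and thin below 0.05 N and linear speed of thin above 0.5 m/s) or (contact force between the fingers and chock below 0.05 N and linear speed of chock above 0.5 m/s)).
It also fails if it takes over 72 s, if anything falls off the work surface, if the arm or the gripper's body presses on something with over 40 N, if the wrist force passes 120 N, or if a joint passes its speed limit or range.

## Working session

There is one attempt and no reset: what is moved stays moved. The work goes in short steps, Python scripts to look and compute and a tool call to move; the robot and the scene stay as the last step left them, time stands still between calls to the robot, and variables do not carry over. Pictures are saved under pics/ and viewed, at most 10 in all, crops included, and the job is handed in when it is done.

Besides the shell and the picture viewer there is one more tool, called after "Emit:" by a JSON object that holds its "name" and its "arguments", one argument or row to a line. arm_command: Moves the arm, as the interface text tells. Its arguments: {"type":"object","properties":{"gripper":{"type":"array"},"dp":{"type":"array"},"twist":{"type":"array"}},"required":["gripper","dp","twist"]}

```bash
mkdir -p pics; ls; python3 - <<'E'
from plant import *
import cv2
for n in("top","side"):
    c=get_calibration(n);print(n,c)
    cv2.imwrite(f"pics/{n}0.png",cv2.cvtColor(capture(n),cv2.COLOR_RGB2BGR))
print(get_obs())
E
```

```text
pics
top {'mtx': array([[514.01288025,   0.        , 323.56638678],
       [  0.        , 514.01288025, 208.05370664],
       [  0.        ,   0.        ,   1.        ]]), 'dist_coeffs': array([-0.03730669,  0.        ,  0.        ,  0.        ,  0.        ]), 'position': array([ 297.52500359,    3.45985902, 1740.0773078 ]), 'attitude': array([-3.01611086e+00,  1.81001315e-03, -1.59935249e+00])}
side {'mtx': array([[377.24692502,   0.        , 322.37265285],
       [  0.        , 377.24692502, 201.54136642],
       [  0.        ,   0.        ,   1.        ]]), 'dist_coeffs': array([-0.03725125,  0.        ,  0.        ,  0.        ,  0.        ]), 'position': array([  10.45527217, -544.13544609,  930.81833336]), 'attitude': array([-2.42075408, -0.00658482, -0.71848852])}
{'time': 0.1, 'joint_positions': array([ 1.00501793e+00,  3.42684277e-01,  1.52494826e+00, -5.62732361e-05,
        1.27539299e+00, -1.46007387e-01]), 'dq': array([ 0.00015879, -0.00237247, -0.00293495, -0.00097326, -0.00010317,
        0.00033276]), 'tau': array([ 1.04793828e-03, -4.32003558e+01, -2.44696355e+01,  7.18064792e-02,
        5.26508724e-02, -9.02589909e-05]), 'tool_pos': array([213.75965315, 479.10016396, 226.08890869]), 'tcp_rot': array([-3.14016720e+00, -1.55227649e-04,  2.72183795e+00]), 'contact_force': array([-0.0611433 ,  1.3676391 , -0.05698442]), 'moment': array([-0.0311967 , -0.02405953,  0.02995716]), 'finger_force': 0.0, 'grip_width': 91.97405833353025}
```

View pics/top0.png

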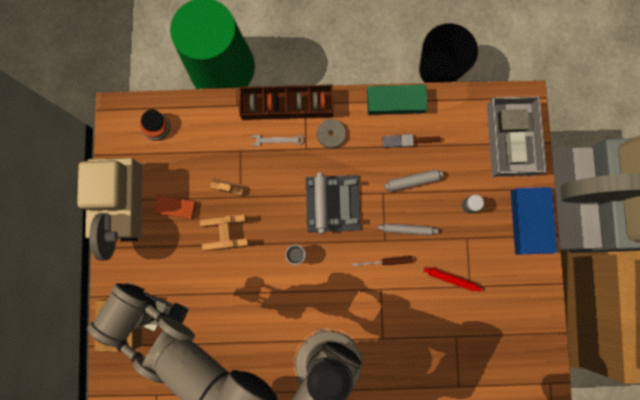

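View pics/side0.png

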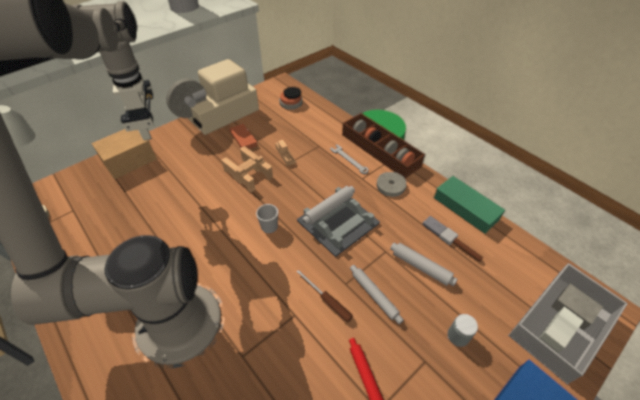

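Top view: laid spindle (321,202) in the left cradle of the stand (333,203). The empty cradle is on the right, near (347,203). Grey bars are at (414,181), which is thicker and so the thick spindle, and (408,230), which is thin. The red look-alike is at (453,278). The spacer is at (225,232) and the chock at (227,187), with its block on top. I'll enlarge to confirm these.

```bash
cat > h.py <<'E'
import numpy as np, cv2
from scipy.spatial.transform import Rotation as R
from plant import *
C={n:get_calibration(n) for n in("top","side")}
def rot(n): return R.from_euler("xyz",C[n]["attitude"]).as_matrix()
def ray(n,uv):
    c=C[n];p=cv2.undistortPoints(np.array(uv,float).reshape(-1,1,2),c["mtx"],c["dist_coeffs"]).reshape(-1,2)
    return c["position"],np.c_[p,np.ones(len(p))]@rot(n).T
def plane(n,uv,z):
    o,d=ray(n,uv);return (o+d*((z-o[2])/d[:,2:]))[:,:2]
def px(n,P):
    c=C[n];M=rot(n).T;return cv2.projectPoints(np.array(P,float).reshape(-1,3),cv2.Rodrigues(M)[0],-M@c["position"],c["mtx"],c["dist_coeffs"])[0].reshape(-1,2)
def img(n): return cv2.cvtColor(capture(n),cv2.COLOR_RGB2BGR)
def blob(m,seed):
    k,l,s,c=cv2.connectedComponentsWithStats(m.astype(np.uint8))
    i=min((i for i in range(1,k) if s[i,4]>15),key=lambda i:np.hypot(*(c[i]-seed)));return l==i
def state():
    o=get_obs();print("t",o["time"].__round__(2),"tcp",o["tool_pos"].round(1),"rpy",o["tcp_rot"].round(4),"w",round(o["grip_width"],1),"F",o["contact_force"].round(1))
E
cat > m.py <<'E'
from h import *
im=cv2.imread("pics/top0.png");hsv=cv2.cvtColor(im,cv2.COLOR_BGR2HSV)
for nm,seed,z in(("thick",(414,181),20),("thin",(408,230),15),("laid",(321,202),52.3)):
    m=blob((hsv[...,1]<70)&(hsv[...,2]>(125 if nm=="laid" else 105)),seed)
    p=np.argwhere(m)[:,::-1];r=cv2.minAreaRect(p.astype(np.int32));
    b=cv2.boxPoints(r);W=plane("top",b,z);c=plane("top",[r[0]],z)[0]
    e=[W[0]-W[1],W[1]-W[2]];e.sort(key=np.linalg.norm)
    q=plane("top",p,z);u,s,v=np.linalg.svd(q-q.mean(0),full_matrices=False)
    print(nm,"n",len(p),"rect",c.round(1),"mean",q.mean(0).round(1),"len/wid",[np.linalg.norm(a).round(1) for a in e],"ang",np.degrees(np.arctan2(v[0,1],v[0,0])).round(2))
im2=cv2.resize(im[160:270,370:500],None,fx=4,fy=4,interpolation=cv2.INTER_CUBIC)
cv2.imwrite("pics/c1.png",im2)
a=cv2.resize(im[165:260,190:370],None,fx=4.4,fy=4.4,interpolation=cv2.INTER_CUBIC);cv2.imwrite("pics/c2.png",a)
E
python3 m.py
```

```text
thick n 490 rect [ 602.8 -307.4] mean [ 602.7 -307.2] len/wid [np.float64(32.1), np.float64(200.5)] ang -78.51
thin n 375 rect [ 436.  -281.8] mean [ 436.1 -280.7] len/wid [np.float64(24.0), np.float64(196.3)] ang -95.2
laid n 442 rect [529.4  15. ] mean [530.8  15.3] len/wid [np.float64(26.7), np.float64(197.4)] ang 179.92
```

View pics/c1.png

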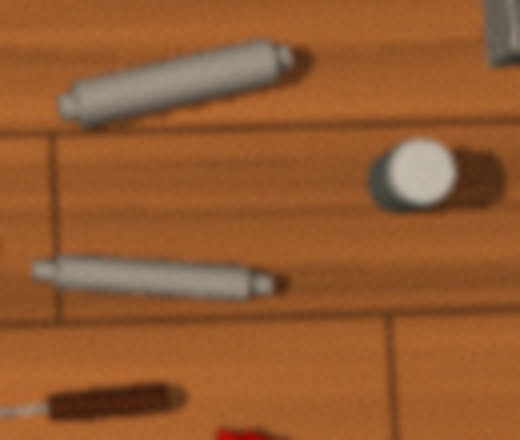

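View pics/c2.png

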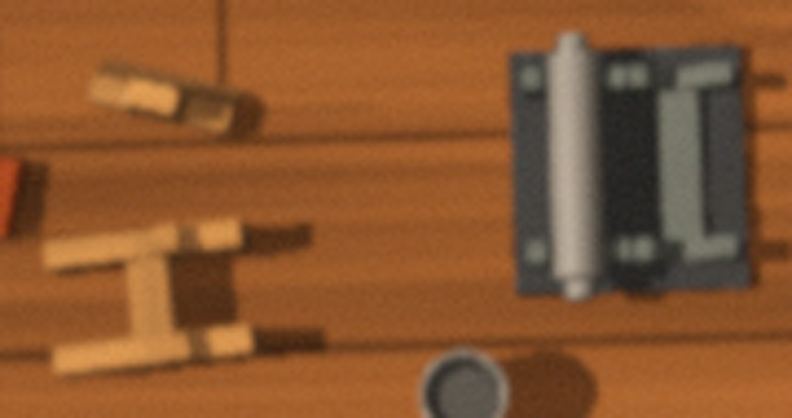

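c1 confirms the thick bar (top, at (180,80)) and the thin bar (bottom, at (150,277)), both grey steel; the red bar is a separate thing. c2 shows the laid spindle on the left, the empty V on the right, the spacer and the chock. Next I'll measure the stand, spacer and chock, and check which way they face in a side crop.

```bash
cat > m2.py <<'E'
from h import *
im=cv2.imread("pics/top0.png");hsv=cv2.cvtColor(im,cv2.COLOR_BGR2HSV)
def rect(m,z,nm):
    p=np.argwhere(m)[:,::-1].astype(np.int32);b=cv2.boxPoints(cv2.minAreaRect(p));W=plane("top",b,z)
    e=[W[0]-W[1],W[1]-W[2]];print(nm,len(p),"c",W.mean(0).round(1),[(np.linalg.norm(a).round(1),np.degrees(np.arctan2(a[1],a[0])).round(1)) for a in e])
# stand plate: low saturation or dark in window
w=np.zeros(im.shape[:2],bool);w[165:240,295:372]=1
m=w&(hsv[...,1]<110)
m=blob(m,(333,203)); rect(m,12,"stand")
# wood parts: brighter & less saturated than bench
y,x=225,195
w=np.zeros_like(w);w[170:255,195:262]=1
for s,n in(((225,232),"spacer"),((225,187),"chock")):
    m=w&(hsv[...,2]>170)&(hsv[...,1]<160); m=blob(m,s); rect(m,60,n)
print("hsv bench",hsv[210,280],"spacer",hsv[222,210],"block",hsv[187,224],"strip",hsv[191,240])
cv2.imwrite("pics/c3.png",cv2.resize(cv2.imread("pics/side0.png")[130:200,210:310],None,fx=8,fy=8,interpolation=cv2.INTER_CUBIC))
E
python3 m2.py
```

```text
stand 2902 c [537.3 -30.7] [(np.float64(180.4), np.float64(90.1)), (np.float64(206.0), np.float64(-0.4))]
spacer 17 c [398.3 361.3] [(np.float64(33.0), np.float64(106.9)), (np.float64(10.4), np.float64(18.1))]
chock 39 c [594.5 333.6] [(np.float64(36.7), np.float64(88.3)), (np.float64(16.8), np.float64(-0.3))]
hsv bench [ 12 187 153] spacer [ 15 157 213] block [ 15 160 218] strip [ 15 171 145]
```

View pics/c3.png

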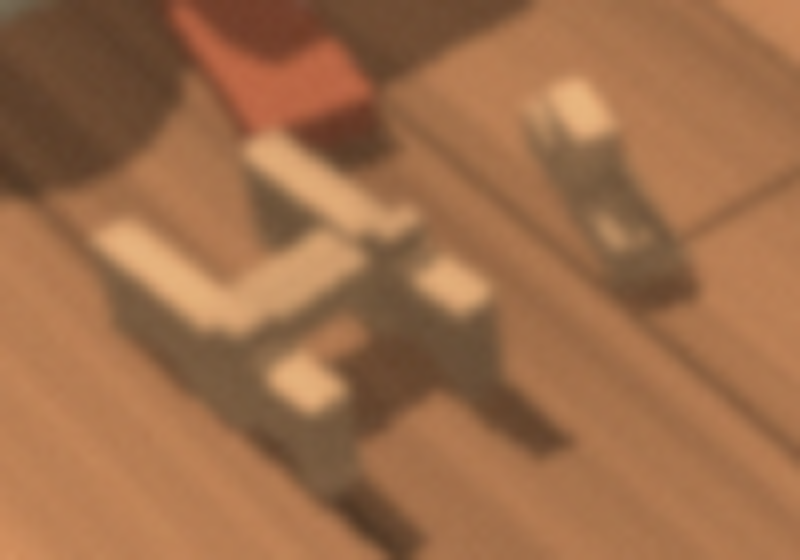

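```bash
cat > prof.py <<'E'
from h import *
def prof(im,c,ang,z,L,W,step=2.,n=41,off=0):
    hsv=cv2.cvtColor(im,cv2.COLOR_BGR2HSV).astype(np.float32);a=np.radians(ang);u=np.array([np.cos(a),np.sin(a)]);v=np.array([-u[1],u[0]])
    t=np.arange(-W,W+.1,step);s=np.linspace(-L,L,n)+off
    P=np.array(c)+t[:,None,None]*v+s[None,:,None]*u
    q=px("top",np.concatenate([P,np.full(P.shape[:2]+(1,),z)],2)).reshape(len(t),n,2).astype(np.float32)
    r=cv2.remap(hsv,q[...,0],q[...,1],cv2.INTER_LINEAR).mean(1);return t,r[:,1],r[:,2]
def show(nm,t,S,V): print(nm);print(" ".join(f"{int(a)}:{int(b)}/{int(c)}" for a,b,c in zip(t,S,V)))
E
python3 - <<'E'
from prof import *
im=cv2.imread("pics/top0.png")
show("thick across",*prof(im,(602.7,-307.3),-78.5+180,20,70,36))
show("thin across",*prof(im,(436,-281.5),-95.2+180,15,60,30))
show("laid across",*prof(im,(533,12),0,52.3,70,36))
show("plate y, mid rows",*prof(im,(533,-30),0,12,40,110,4))
show("plate x far right -y=-105",*prof(im,(533,-95),90,12,20,110,4))
show("lips right board row x",*prof(im,(533,-70),90,49,20,90,3))
def crop(f,x0,x1,y0,y1,s): return cv2.resize(cv2.imread(f)[y0:y1,x0:x1],None,fx=s,fy=s,interpolation=cv2.INTER_CUBIC)
a=crop("pics/top0.png",205,250,172,202,12);b=crop("pics/side0.png",270,300,135,170,8)
b=cv2.copyMakeBorder(b,0,360-280,0,0,cv2.BORDER_CONSTANT);cv2.imwrite("pics/c4.png",np.hstack([a,b]))
E
```

```text
thick across
-36:186/161 -34:186/160 -32:186/159 -30:186/158 -28:186/157 -26:184/155 -24:176/152 -22:161/145 -20:136/138 -18:104/132 -16:75/131 -14:57/134 -12:48/140 -10:46/146 -8:45/151 -6:45/155 -4:45/158 -2:45/158 0:45/158 2:45/156 4:46/152 6:46/147 8:46/140 10:46/133 12:47/124 14:48/114 16:54/103 18:70/95 20:99/92 22:135/97 24:164/108 26:180/123 28:185/137 30:186/148 32:186/154 34:185/156 36:185/156
thin across
-30:185/157 -28:185/158 -26:185/158 -24:185/158 -22:184/155 -20:178/150 -18:163/141 -16:137/130 -14:103/122 -12:73/121 -10:54/126 -8:47/135 -6:45/144 -4:45/151 -2:44/154 0:44/155 2:45/154 4:45/150 6:46/144 8:49/136 10:56/126 12:74/120 14:105/118 16:139/122 18:166/129 20:180/135 22:185/139 24:186/142 26:186/141 28:187/139 30:186/134
laid across
-36:22/53 -34:23/53 -32:23/51 -30:24/48 -28:24/46 -26:26/45 -24:32/48 -22:38/53 -20:44/63 -18:46/74 -16:47/86 -14:47/98 -12:47/111 -10:47/123 -8:46/135 -6:46/145 -4:45/154 -2:44/162 0:44/170 2:44/176 4:44/180 6:44/181 8:44/179 10:44/174 12:45/165 14:45/153 16:45/134 18:42/111 20:36/91 22:30/78 24:26/75 26:25/75 28:24/77 30:25/77 32:2
[... 1116 characters left out ...]
:22/68 86:24/69 90:35/71 94:93/84 98:162/113 102:184/134 106:186/138 110:186/137
lips right board row x
-90:168/138 -87:133/116 -84:80/88 -81:33/73 -78:23/69 -75:27/73 -72:30/80 -69:31/88 -66:32/92 -63:34/95 -60:34/92 -57:35/86 -54:33/85 -51:32/90 -48:30/96 -45:30/99 -42:30/100 -39:29/100 -36:30/100 -33:30/101 -30:30/99 -27:30/100 -24:29/100 -21:29/100 -18:29/100 -15:30/100 -12:31/100 -9:31/100 -6:30/100 -3:29/100 0:30/99 3:29/99 6:29/99 9:29/99 12:29/99 15:30/99 18:30/98 21:30/98 24:31/100 27:30/100 30:31/100 33:30/100 36:30/101 39:30/100 42:30/98 45:31/97 48:28/97 51:30/99 54:32/100 57:29/100 60:32/99 63:33/94 66:34/92 69:33/90 72:33/85 75:32/76 78:27/66 81:24/62 84:19/62 87:21/65 90:22/66
```

View pics/c4.png

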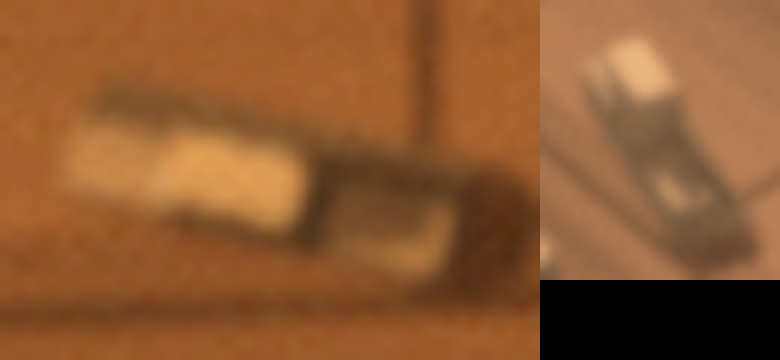

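c4: the chock's lit flat top lies on the world -x side of the strip, and the dark sloping face is along its upper (+x) edge. The grip block is at (235,180) in the crop. In c3, the spacer's long flat (open) side points to world +y.

```bash
python3 - <<'E'
from prof import *
from scipy.optimize import brentq
im=cv2.imread("pics/top0.png")
def edges(t,S,lv): 
    d=S-lv;i=np.where(d[:-1]*d[1:]<0)[0];return (t[i]+d[i]/(d[i]-d[i+1])*(t[1]-t[0])).round(1)
for o in(-85,-40,0,40,80):
    t,S,V=prof(im,(533,-30),0,12,5,110,2,11,o);print("plate",o,edges(t,S,104),"bar/laid V",edges(t,V,95))
# spacer: approx pix of left edges
B=lambda u,v:(190+u/4.4,165+v/4.4)
p=[B(45,257),B(243,235),B(53,360),B(253,341)]
W=plane("top",p,54);print("spacer corners",W.round(1),W.mean(0))
E2=[W[1]-W[0],W[3]-W[2]];print([np.degrees(np.arctan2(*e[::-1])).round(1) for e in E2])
K=lambda u,v:(205+u/12,172+v/12)
q=plane("top",[K(85,80),K(70,185),K(440,280),K(495,170)],12);print("chock strip corners",q.round(1),q.mean(0))
b=plane("top",[K(170,130),K(160,205),K(290,230),K(305,150)],60);print("block top",b.round(1),b.mean(0))
c=W.mean(0)
for a in(2,5,8):
    t,S,V=prof(im,c,a,46,22,40,2);show(f"rail {a}",t,S,V)
for o in (-52,-25,40,60):
    t,S,V=prof(im,c,95,54,5,70,3,11,o);show(f"boards {o}",t,S,V)
E
```

```text
plate -85 [-90.   88.2] bar/laid V [-96.   31.5  58.6  87.1]
plate -40 [-89.5  88.2] bar/laid V [-96.7 -53.9 -26.6  27.5  62.4  88. ]
plate 0 [-89.7  88.5] bar/laid V [-95.2 -54.2 -25.8  27.2  62.9  87.6]
plate 40 [-89.   88.4] bar/laid V [-94.9 -54.1 -26.1  27.1  62.2  87.3]
plate 80 [-89.1  88.5] bar/laid V [-94.2 -78.  -58.4  26.8  62.5  73.4  74.6  88.1]
spacer corners [[470.8 409.1]
 [483.2 260. ]
 [393.4 403. ]
 [403.5 253.3]] [437.74506071 331.32728732]
[np.float64(-85.3), np.float64(-86.2)]
chock strip corners [[627.8 378.7]
 [597.6 383. ]
 [567.2 277.7]
 [598.3 261.8]] [597.70491149 325.31932235]
block top [[603.8 344.7]
 [582.9 347.5]
 [574.8 311.5]
 [597.1 307.2]] [589.67320616 327.73316223]
rail 2
-40:185/89 -38:185/88 -36:186/88 -34:185/88 -32:185/88 -30:185/88 -28:185/88 -26:186/88 -24:186/88 -22:186/88 -20:184/89 -18:178/95 -16:172/107 -14:169/130 -12:166/154 -10:164/174 -8:162/185 -6:162/190 -4:162/189 -2:162/188 0:162/188 2:162/189 4:161/191 6:161/193 8:162/195 10:162/196 12:163/195 14:164/192 16:168/183 18:174/172 20:179/161 22:182/155 24:184/151 26:186/150 28:186/1
[... 2429 characters left out ...]
7 29:166/197 32:162/209 35:161/215 38:158/218 41:159/212 44:163/192 47:168/160 50:175/134 53:184/136 56:184/150 59:184/158 62:184/163 65:185/166 68:184/169
boards 60
-70:186/144 -67:188/147 -64:184/150 -61:187/148 -58:185/148 -55:177/158 -52:169/176 -49:163/195 -46:162/203 -43:160/207 -40:159/210 -37:162/202 -34:164/174 -31:169/135 -28:177/116 -25:183/130 -22:188/151 -19:184/160 -16:188/161 -13:186/160 -10:187/155 -7:187/150 -4:187/144 -1:185/141 2:183/140 5:184/141 8:188/141 11:189/143 14:183/146 17:187/149 20:184/152 23:181/159 26:173/176 29:166/194 32:161/207 35:159/214 38:159/218 41:159/214 44:161/201 47:166/170 50:177/141 53:182/142 56:186/152 59:186/160 62:183/165 65:185/167 68:185/167
```

```bash
cat > plan.py <<'E'
from h import *
def plan(x,y,z,yaw,n=5,start=None):
    """one constant row repeated n times; dp units 25 mm, twist units 5 deg"""
    if start is None:
        o=get_obs();p=o["tool_pos"];y0=np.degrees(o["tcp_rot"][2])
    else: p=np.array(start[:3],float);y0=start[3]
    tw=-((yaw-y0+180)%360-180)/n
    A=lambda k:R.from_euler("z",y0-k*tw,degrees=True).as_matrix()@np.diag([1,-1,-1])
    M=sum(A(k) for k in range(n));dp=np.linalg.solve(M,np.array([x,y,z])-p)
    P=p+np.cumsum([A(k)@dp for k in range(n)],0)
    print(f"n={n} dp",(dp/25).round(3),"twist",round(tw/5,3),"rmin",np.hypot(*P[:,:2].T).min().round(),"rmax",np.hypot(*P[:,:2].T).max().round())
E
python3 -c "
from plan import *
for n in(30,35): plan(601.7,-307.5,150,101.5,n)"
```

```text
n=30 dp [-1.182 -0.281  0.101] twist 0.363 rmin 498.0 rmax 676.0
n=35 dp [-1.013 -0.239  0.087] twist 0.311 rmin 498.0 rmax 676.0
```

Emit:
{"name": "arm_command", "arguments": {
  "gripper": [70, 70, 70, 70, 70],
  "dp": [
    [-1, -0.24, 0.08],
    [-1, -0.24, 0.08],
    [-1, -0.24, 0.08],
    [-1, -0.24, 0.08],
    [-1, -0.24, 0.08]
  ],
  "twist": [0.31, 0.31, 0.31, 0.31, 0.31]
}}

```text
time: 0.72
tool_pos: [311.9, 395.0, 216.3]
tcp_rot: [-3.141, -0.0, 2.586]
contact_force: [-0.3, 0.7, 0.3]
grip_width: 70.3
finger_force: 0.0
```

Emit:
{"name": "arm_command", "arguments": {
  "gripper": [70, 70, 70, 70, 70],
  "dp": [
    [-1, -0.24, 0.08],
    [-1, -0.24, 0.08],
    [-1, -0.24, 0.08],
    [-1, -0.24, 0.08],
    [-1, -0.24, 0.08]
  ],
  "twist": [0.31, 0.31, 0.31, 0.31, 0.31]
}}

```text
time: 1.35
tool_pos: [397.0, 298.9, 206.3]
tcp_rot: [-3.141, -0.0, 2.45]
contact_force: [-0.2, 0.2, -1.0]
grip_width: 69.9
finger_force: 0.0
```

Emit:
{"name": "arm_command", "arguments": {
  "gripper": [70, 70, 70, 70, 70],
  "dp": [
    [-1, -0.24, 0.08],
    [-1, -0.24, 0.08],
    [-1, -0.24, 0.08],
    [-1, -0.24, 0.08],
    [-1, -0.24, 0.08]
  ],
  "twist": [0.31, 0.31, 0.31, 0.31, 0.31]
}}

```text
time: 1.98
tool_pos: [468.5, 192.2, 196.3]
tcp_rot: [-3.141, -0.0, 2.315]
contact_force: [0.2, -0.2, 0.3]
grip_width: 70.0
finger_force: 0.0
```

Emit:
{"name": "arm_command", "arguments": {
  "gripper": [70, 70, 70, 70, 70],
  "dp": [
    [-1, -0.24, 0.08],
    [-1, -0.24, 0.08],
    [-1, -0.24, 0.08],
    [-1, -0.24, 0.08],
    [-1, -0.24, 0.08]
  ],
  "twist": [0.31, 0.31, 0.31, 0.31, 0.31]
}}

```text
time: 2.6
tool_pos: [524.9, 76.9, 186.3]
tcp_rot: [-3.141, -0.001, 2.18]
contact_force: [-0.1, 0.8, -0.3]
grip_width: 70.2
finger_force: 0.0
```

Emit:
{"name": "arm_command", "arguments": {
  "gripper": [70, 70, 70, 70, 70],
  "dp": [
    [-1, -0.24, 0.08],
    [-1, -0.24, 0.08],
    [-1, -0.24, 0.08],
    [-1, -0.24, 0.08],
    [-1, -0.24, 0.08]
  ],
  "twist": [0.31, 0.31, 0.31, 0.31, 0.31]
}}

```text
time: 3.22
tool_pos: [565.2, -45.0, 176.2]
tcp_rot: [-3.141, -0.001, 2.045]
contact_force: [0.3, 0.1, 0.1]
grip_width: 70.0
finger_force: 0.0
```

Emit:
{"name": "arm_command", "arguments": {
  "gripper": [70, 70, 70, 70, 70],
  "dp": [
    [-1, -0.24, 0.08],
    [-1, -0.24, 0.08],
    [-1, -0.24, 0.08],
    [-1, -0.24, 0.08],
    [-1, -0.24, 0.08]
  ],
  "twist": [0.31, 0.31, 0.31, 0.31, 0.31]
}}

```text
time: 3.85
tool_pos: [588.8, -171.4, 166.2]
tcp_rot: [-3.141, -0.001, 1.909]
contact_force: [-0.2, 0.1, -0.2]
grip_width: 69.7
finger_force: 0.0
```

Emit:
{"name": "arm_command", "arguments": {
  "gripper": [70, 70, 70, 70, 70],
  "dp": [
    [-1, -0.24, 0.08],
    [-1, -0.24, 0.08],
    [-1, -0.24, 0.08],
    [-1, -0.24, 0.08],
    [0, 0, 0]
  ],
  "twist": [0.31, 0.31, 0.31, 0.31, 0.31]
}}

```text
time: 4.47
tool_pos: [595.0, -275.6, 158.1]
tcp_rot: [-3.141, -0.0, 1.771]
contact_force: [-0.3, 0.3, -0.4]
grip_width: 70.1
finger_force: 0.0
```

```bash
python3 -c "
from plan import *
state();plan(601.7,-307.5,6,101.5,10)"
```

```text
t 4.47 tcp [ 595.  -275.6  158.1] rpy [-3.1412e+00 -1.0000e-04  1.7707e+00] w 70.1 F [-0.3  0.3 -0.4]
n=10 dp [-0.131  0.001  0.608] twist -0.001 rmin 658.0 rmax 676.0
```

Emit:
{"name": "arm_command", "arguments": {
  "gripper": [70, 70, 70, 70, 70],
  "dp": [
    [-0.26, 0, 0.7],
    [-0.26, 0, 0.7],
    [-0.26, 0, 0.7],
    [-0.26, 0, 0.7],
    [-0.26, 0, 0.7]
  ],
  "twist": [0, 0, 0, 0, 0]
}}

```text
time: 5.1
tool_pos: [602.0, -305.2, 69.7]
tcp_rot: [-3.141, -0.0, 1.775]
contact_force: [-0.5, 0.7, 0.2]
grip_width: 69.7
finger_force: 0.0
```

Emit:
{"name": "arm_command", "arguments": {
  "gripper": [70, 70, 70, 70, 70],
  "dp": [
    [0, 0, 0.6],
    [0, 0, 0.6],
    [0, 0, 0.6],
    [0, 0, 0.4],
    [0, 0, 0.36]
  ],
  "twist": [0, 0, 0, 0, 0]
}}

```text
time: 5.72
tool_pos: [602.1, -304.9, 6.7]
tcp_rot: [3.141, 0.0, 1.775]
contact_force: [-1.0, -0.2, 0.5]
grip_width: 70.1
finger_force: 0.0
```

Emit:
{"name": "arm_command", "arguments": {
  "gripper": [30, 30, 30, 30, 30],
  "dp": [
    [0, 0, 0],
    [0, 0, 0],
    [0, 0, 0],
    [0, 0, 0],
    [0, 0, 0]
  ],
  "twist": [0, 0, 0, 0, 0]
}}

```text
time: 6.35
tool_pos: [602.1, -305.1, 7.7]
tcp_rot: [3.141, 0.001, 1.775]
contact_force: [-1.6, -0.2, 3.2]
grip_width: 39.2
finger_force: 30.0
```

```bash
python3 -c "
from plan import *
state()
cv2.imwrite('pics/g1.png',img('side'))"
```

```text
t 6.35 tcp [ 602.1 -305.1    7.7] rpy [3.1412e+00 5.0000e-04 1.7750e+00] w 39.2 F [-1.6 -0.2  3.2]
```

```bash
python3 -c "
from plan import *
plan(532,-70.5,115,180,20,[602.1,-305.1,115,101.7])"
```

```text
n=20 dp [ 0.448  0.283 -0.   ] twist -0.783 rmin 537.0 rmax 674.0
```

Emit:
{"name": "arm_command", "arguments": {
  "gripper": [30, 30, 30, 30, 30],
  "dp": [
    [0, 0, -0.5],
    [0, 0, -0.95],
    [0, 0, -0.95],
    [0, 0, -0.95],
    [0, 0, -0.95]
  ],
  "twist": [0, 0, 0, 0, 0]
}}

```text
time: 7.02
tool_pos: [601.6, -304.5, 115.2]
tcp_rot: [-3.141, -0.001, 1.775]
contact_force: [0.3, 0.2, -4.4]
grip_width: 39.2
finger_force: 30.0
```

Emit:
{"name": "arm_command", "arguments": {
  "gripper": [30, 30, 30, 30, 30],
  "dp": [
    [0.45, 0.28, 0],
    [0.45, 0.28, 0],
    [0.45, 0.28, 0],
    [0.45, 0.28, 0],
    [0.45, 0.28, 0]
  ],
  "twist": [-0.78, -0.78, -0.78, -0.78, -0.78]
}}

```text
time: 7.65
tool_pos: [615.8, -239.7, 114.4]
tcp_rot: [-3.141, -0.001, 2.118]
contact_force: [-0.3, 0.2, -5.6]
grip_width: 39.3
finger_force: 30.0
```

Emit:
{"name": "arm_command", "arguments": {
  "gripper": [30, 30, 30, 30, 30],
  "dp": [
    [0.45, 0.28, 0],
    [0.45, 0.28, 0],
    [0.45, 0.28, 0],
    [0.45, 0.28, 0],
    [0.45, 0.28, 0]
  ],
  "twist": [-0.78, -0.78, -0.78, -0.78, -0.78]
}}

```text
time: 8.28
tool_pos: [607.5, -174.3, 114.5]
tcp_rot: [-3.142, -0.001, 2.458]
contact_force: [-0.7, -0.1, -4.5]
grip_width: 39.4
finger_force: 30.0
```

Emit:
{"name": "arm_command", "arguments": {
  "gripper": [30, 30, 30, 30, 30],
  "dp": [
    [0.45, 0.28, 0],
    [0.45, 0.28, 0],
    [0.45, 0.28, 0],
    [0.45, 0.28, 0],
    [0.45, 0.28, 0]
  ],
  "twist": [-0.78, -0.78, -0.78, -0.78, -0.78]
}}

```text
time: 8.9
tool_pos: [577.9, -115.5, 114.6]
tcp_rot: [3.141, -0.001, 2.798]
contact_force: [-0.0, -0.5, -3.9]
grip_width: 39.3
finger_force: 30.0
```

Emit:
{"name": "arm_command", "arguments": {
  "gripper": [30, 30, 30, 30, 30],
  "dp": [
    [0.45, 0.28, 0],
    [0.45, 0.28, 0],
    [0.45, 0.28, 0],
    [0.45, 0.28, 0],
    [0.45, 0.28, 0]
  ],
  "twist": [-0.78, -0.78, -0.78, -0.78, -0.78]
}}

```text
time: 9.52
tool_pos: [530.3, -69.8, 114.8]
tcp_rot: [3.141, -0.001, 3.139]
contact_force: [0.1, -0.8, -4.5]
grip_width: 39.3
finger_force: 30.0
```

```bash
python3 -c "
from plan import *
state();plan(532,-70.5,45,180,5)
a=img('top')[160:245,285:385];b=img('side')[160:280,270:410]
cv2.imwrite('pics/g2.png',np.vstack([cv2.resize(a,(470,400),interpolation=2),cv2.resize(b,(230,200))]) if 0 else np.hstack([cv2.resize(a,(400,340),interpolation=2),cv2.resize(b,(396,340),interpolation=2)]))"
```

```text
t 9.53 tcp [530.3 -69.8 114.8] rpy [ 3.1411e+00 -5.0000e-04  3.1387e+00] w 39.3 F [ 0.1 -0.8 -4.5]
n=5 dp [-0.014 -0.005  0.558] twist -0.007 rmin 535.0 rmax 537.0
```

View pics/g2.png

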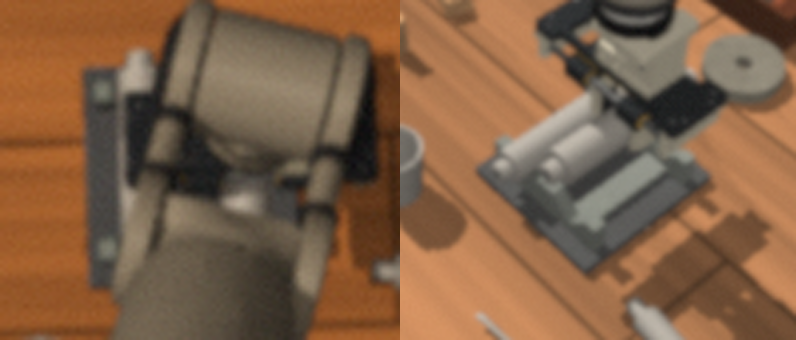

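The picture shows the spindle held level and parallel over the right cradle. I'll lower it to about 2 mm above the seat.

Emit:
{"name": "arm_command", "arguments": {
  "gripper": [30, 30, 30, 30, 30],
  "dp": [
    [-0.07, -0.03, 0.6],
    [0, 0, 0.6],
    [0, 0, 0.6],
    [0, 0, 0.6],
    [0, 0, 0.4]
  ],
  "twist": [0, 0, 0, 0, 0]
}}

```text
time: 10.25
tool_pos: [532.2, -71.1, 43.2]
tcp_rot: [3.141, -0.001, 3.136]
contact_force: [-0.8, 1.2, -4.5]
grip_width: 39.1
finger_force: 30.0
```

Emit:
{"name": "arm_command", "arguments": {
  "gripper": [30, 30, 30, 30, 30],
  "dp": [
    [0, 0, 0.08],
    [0, 0, 0.04],
    [0, 0, 0],
    [0, 0, 0],
    [0, 0, 0]
  ],
  "twist": [0, 0, 0, 0, 0]
}}

```text
time: 10.88
tool_pos: [532.6, -70.9, 42.0]
tcp_rot: [3.141, 0.0, 3.136]
contact_force: [-2.5, 4.4, 0.1]
grip_width: 39.0
finger_force: 30.0
```

Emit:
{"name": "arm_command", "arguments": {
  "gripper": [30, 30, 30, 30, 30],
  "dp": [
    [0, 0.04, 0],
    [0, 0.04, 0.03],
    [0, 0, 0],
    [0, 0, 0],
    [0, 0, 0]
  ],
  "twist": [0, 0, 0, 0, 0]
}}

```text
time: 11.5
tool_pos: [532.7, -69.2, 40.9]
tcp_rot: [3.142, 0.0, 3.136]
contact_force: [-0.2, -0.4, -4.0]
grip_width: 39.3
finger_force: 30.0
```

Emit:
{"name": "arm_command", "arguments": {
  "gripper": [30, 30, 30, 30, 30],
  "dp": [
    [0, 0, 0.04],
    [0, 0, 0.02],
    [0, 0, 0.02],
    [0, 0, 0],
    [0, 0, 0]
  ],
  "twist": [0, 0, 0, 0, 0]
}}

```text
time: 12.12
tool_pos: [532.9, -69.1, 40.3]
tcp_rot: [-3.141, 0.001, 3.137]
contact_force: [-3.2, 0.8, 8.7]
grip_width: 39.2
finger_force: 30.0
```

Emit:
{"name": "arm_command", "arguments": {
  "gripper": [44, 50, 54, 54, 54],
  "dp": [
    [0, 0, 0],
    [0, 0, 0],
    [0, 0, 0],
    [0, 0, 0],
    [0, 0, -0.5]
  ],
  "twist": [0, 0, 0, 0, 0]
}}

```text
time: 12.75
tool_pos: [532.0, -69.0, 51.1]
tcp_rot: [3.141, -0.002, 3.136]
contact_force: [-0.5, 0.1, 0.6]
grip_width: 54.1
finger_force: 0.0
```

Emit:
{"name": "arm_command", "arguments": {
  "gripper": [54, 54, 54, 54, 54],
  "dp": [
    [0, 0, -1],
    [0, 0, -1],
    [0, 0, -1],
    [0, 0, -1],
    [0, 0, -1]
  ],
  "twist": [0, 0, 0, 0, 0]
}}

```text
time: 13.38
tool_pos: [532.6, -69.2, 178.2]
tcp_rot: [-3.141, 0.001, 3.136]
contact_force: [0.4, 0.8, -0.3]
grip_width: 53.7
finger_force: 0.0
```

```bash
python3 -c "
from plan import *
state();plan(440.7,331.8,120,184.2,20)"
```

```text
t 13.38 tcp [532.6 -69.2 178.2] rpy [-3.1414e+00  9.0000e-04  3.1363e+00] w 53.7 F [ 0.4  0.8 -0.3]
n=20 dp [0.158 0.808 0.116] twist -0.045 rmin 508.0 rmax 552.0
```

Emit:
{"name": "arm_command", "arguments": {
  "gripper": [54, 54, 54, 54, 54],
  "dp": [
    [0.16, 0.81, 0.11],
    [0.16, 0.81, 0.11],
    [0.16, 0.81, 0.11],
    [0.16, 0.81, 0.11],
    [0.16, 0.81, 0.11]
  ],
  "twist": [-0.05, -0.05, -0.05, -0.05, -0.05]
}}

```text
time: 14.0
tool_pos: [511.3, 34.0, 161.7]
tcp_rot: [3.141, -0.002, -3.124]
contact_force: [0.6, 0.4, -0.0]
grip_width: 53.9
finger_force: 0.0
```

Emit:
{"name": "arm_command", "arguments": {
  "gripper": [54, 54, 54, 54, 54],
  "dp": [
    [0.16, 0.81, 0.11],
    [0.16, 0.81, 0.11],
    [0.16, 0.81, 0.11],
    [0.16, 0.81, 0.11],
    [0.16, 0.81, 0.11]
  ],
  "twist": [-0.05, -0.05, -0.05, -0.05, -0.05]
}}

```text
time: 14.62
tool_pos: [488.5, 134.5, 147.9]
tcp_rot: [3.142, -0.002, -3.102]
contact_force: [0.3, 0.6, -0.5]
grip_width: 53.9
finger_force: 0.0
```

Emit:
{"name": "arm_command", "arguments": {
  "gripper": [54, 54, 54, 54, 54],
  "dp": [
    [0.16, 0.81, 0.11],
    [0.16, 0.81, 0.11],
    [0.16, 0.81, 0.11],
    [0.16, 0.81, 0.11],
    [0.16, 0.81, 0.11]
  ],
  "twist": [-0.05, -0.05, -0.05, -0.05, -0.05]
}}

```text
time: 15.25
tool_pos: [463.5, 234.5, 134.2]
tcp_rot: [-3.141, -0.002, -3.08]
contact_force: [1.3, 0.2, -0.4]
grip_width: 54.1
finger_force: 0.0
```

Emit:
{"name": "arm_command", "arguments": {
  "gripper": [54, 54, 54, 54, 54],
  "dp": [
    [0.16, 0.81, 0.11],
    [0.16, 0.81, 0.11],
    [0.16, 0.81, 0.11],
    [0.16, 0.81, 0.11],
    [0.16, 0.81, 0.11]
  ],
  "twist": [-0.04, -0.04, -0.04, 0, 0]
}}

```text
time: 15.88
tool_pos: [436.9, 334.0, 120.6]
tcp_rot: [-3.141, -0.001, -3.07]
contact_force: [0.4, -0.4, -0.8]
grip_width: 53.8
finger_force: 0.0
```

```bash
python3 -c "
from prof import *
from plan import *
state();plan(440.7,331.8,20,184.2,10)
im=img('top');cv2.imwrite('pics/t2.png',im)
show('both across',*prof(im,(533,-29),0,52.3,60,76,2))
show('thick along',*prof(im,(533,-69),90,52.3,8,124,4))
show('laid along',*prof(im,(533,11),90,52.3,8,124,4))
"
```

```text
t 15.88 tcp [436.9 334.  120.6] rpy [-3.141e+00 -1.400e-03 -3.070e+00] w 53.8 F [ 0.4 -0.4 -0.8]
n=10 dp [-0.015 -0.01   0.402] twist -0.002 rmin 550.0 rmax 552.0
both across
-76:24/44 -74:24/44 -72:23/44 -70:23/44 -68:24/43 -66:26/43 -64:29/45 -62:35/51 -60:42/60 -58:45/72 -56:47/83 -54:47/94 -52:46/105 -50:46/115 -48:46/124 -46:46/131 -44:45/138 -42:45/144 -40:45/148 -38:44/152 -36:44/154 -34:44/154 -32:45/152 -30:45/147 -28:45/141 -26:46/131 -24:46/117 -22:44/97 -20:40/75 -18:33/58 -16:28/47 -14:25/44 -12:24/44 -10:22/44 -8:21/44 -6:23/44 -4:26/44 -2:25/43 0:23/43 2:24/44 4:23/44 6:23/45 8:23/45 10:24/44 12:24/43 14:24/43 16:29/45 18:37/50 20:43/59 22:46/69 24:47/80 26:47/92 28:47/104 30:47/116 32:47/127 34:46/137 36:45/146 38:45/154 40:44/162 42:44/168 44:44/172 46:44/174 48:44/173 50:44/169 52:45/163 54:45/153 56:45/139 58:42/120 60:38/99 62:31/82 64:25/72 66:24/70 68:23/70 70:22/70 72:22/70 74:23/70 76:21/70
thick along
-124:186/150 -120:186/143 -116:186/142 -112:187/147 -108:179/154 -104:143/157 -100:89/156 -96:56/155 -92:48/154 -88:47/156 -84:45/163 -80:46/168 -76:44/168 -72:
[... 471 characters left out ...]
/81 120:186/82 124:184/85
laid along
-124:185/149 -120:187/147 -116:186/147 -112:187/152 -108:186/157 -104:172/160 -100:127/159 -96:75/155 -92:51/153 -88:46/154 -84:44/161 -80:44/166 -76:45/164 -72:44/164 -68:44/165 -64:44/164 -60:45/164 -56:44/166 -52:43/164 -48:46/165 -44:45/166 -40:45/166 -36:44/166 -32:45/166 -28:43/165 -24:43/167 -20:45/167 -16:45/167 -12:44/167 -8:44/167 -4:44/168 0:45/167 4:44/167 8:44/167 12:45/168 16:44/167 20:44/167 24:43/167 28:44/167 32:46/167 36:44/167 40:45/163 44:45/149 48:47/121 52:47/99 56:46/94 60:48/95 64:45/95 68:45/95 72:46/95 76:45/96 80:46/94 84:45/87 88:44/81 92:46/85 96:47/88 100:63/81 104:111/76 108:168/80 112:183/82 116:183/84 120:188/85 124:187/89
```

The top view shows both spindles parallel, at y about -69.2 and 10.2, with the thick one's x centre at about 533. Next I grasp the spacer.

Emit:
{"name": "arm_command", "arguments": {
  "gripper": [54, 54, 54, 54, 54],
  "dp": [
    [-0.08, -0.05, 0.7],
    [-0.07, -0.05, 0.9],
    [0, 0, 0.9],
    [0, 0, 0.9],
    [0, 0, 0.6]
  ],
  "twist": [0, 0, 0, 0, 0]
}}

```text
time: 16.55
tool_pos: [441.5, 330.4, 20.2]
tcp_rot: [-3.141, -0.001, -3.071]
contact_force: [0.1, -0.0, -0.1]
grip_width: 54.1
finger_force: 0.0
```

Emit:
{"name": "arm_command", "arguments": {
  "gripper": [20, 20, 20, 20, 20],
  "dp": [
    [0, 0, 0],
    [0, 0, 0],
    [0, 0, 0],
    [0, 0, 0],
    [0, 0, 0]
  ],
  "twist": [0, 0, 0, 0, 0]
}}

```text
time: 17.18
tool_pos: [442.8, 330.8, 22.3]
tcp_rot: [3.141, 0.002, -3.071]
contact_force: [-0.9, 0.7, 5.5]
grip_width: 30.0
finger_force: 30.0
```

```bash
python3 -c "
from plan import *
state()
p=get_obs()['tool_pos']; plan(534,-29,145,180,20,[p[0],p[1],145,np.degrees(get_obs()['tcp_rot'][2])])"
```

```text
t 17.18 tcp [442.8 330.8  22.3] rpy [ 3.1406e+00  1.7000e-03 -3.0709e+00] w 30.0 F [-0.9  0.7  5.5]
n=20 dp [-0.156 -0.726 -0.   ] twist 0.04 rmin 514.0 rmax 546.0
```

Emit:
{"name": "arm_command", "arguments": {
  "gripper": [20, 20, 20, 20, 20],
  "dp": [
    [0, 0, -0.7],
    [0, 0, -1],
    [0, 0, -1],
    [0, 0, -1],
    [0, 0, -1]
  ],
  "twist": [0, 0, 0, 0, 0]
}}

```text
time: 17.8
tool_pos: [441.7, 329.9, 139.2]
tcp_rot: [-3.141, -0.001, -3.071]
contact_force: [-0.1, 0.2, -2.6]
grip_width: 29.8
finger_force: 30.0
```

Emit:
{"name": "arm_command", "arguments": {
  "gripper": [20, 20, 20, 20, 20],
  "dp": [
    [-0.16, -0.73, 0],
    [-0.16, -0.73, 0],
    [-0.16, -0.73, 0],
    [-0.16, -0.73, 0],
    [-0.16, -0.73, 0]
  ],
  "twist": [0.04, 0.04, 0.04, 0.04, 0.04]
}}

```text
time: 18.42
tool_pos: [468.3, 239.1, 138.6]
tcp_rot: [-3.141, -0.001, -3.089]
contact_force: [0.3, -0.2, -3.0]
grip_width: 29.8
finger_force: 30.0
```

Emit:
{"name": "arm_command", "arguments": {
  "gripper": [20, 20, 20, 20, 20],
  "dp": [
    [-0.16, -0.73, 0],
    [-0.16, -0.73, 0],
    [-0.16, -0.73, 0],
    [-0.16, -0.73, 0],
    [-0.16, -0.73, 0]
  ],
  "twist": [0.04, 0.04, 0.04, 0.04, 0.04]
}}

```text
time: 19.05
tool_pos: [492.5, 149.2, 139.0]
tcp_rot: [3.142, 0.0, -3.106]
contact_force: [0.1, 0.6, -2.6]
grip_width: 30.0
finger_force: 30.0
```

Emit:
{"name": "arm_command", "arguments": {
  "gripper": [20, 20, 20, 20, 20],
  "dp": [
    [-0.16, -0.73, 0],
    [-0.16, -0.73, 0],
    [-0.16, -0.73, 0],
    [-0.16, -0.73, 0],
    [-0.16, -0.73, 0]
  ],
  "twist": [0.04, 0.04, 0.04, 0.04, 0.04]
}}

```text
time: 19.68
tool_pos: [515.1, 58.5, 139.0]
tcp_rot: [3.141, 0.0, -3.124]
contact_force: [0.8, -0.0, -2.8]
grip_width: 29.9
finger_force: 30.0
```

Emit:
{"name": "arm_command", "arguments": {
  "gripper": [20, 20, 20, 20, 20],
  "dp": [
    [-0.16, -0.73, 0],
    [-0.16, -0.73, 0],
    [-0.16, -0.73, 0],
    [-0.16, -0.73, 0],
    [-0.16, -0.7, 0]
  ],
  "twist": [0.04, 0.04, 0.04, 0.04, 0.04]
}}

```text
time: 20.3
tool_pos: [536.1, -31.8, 139.0]
tcp_rot: [3.142, 0.0, -3.141]
contact_force: [0.3, -0.7, -2.2]
grip_width: 30.2
finger_force: 30.0
```

```bash
python3 -c "
from plan import *
state();plan(535.5,-29,90,180,5)
b=img('side')[130:280,250:430]
cv2.imwrite('pics/g3.png',cv2.resize(b,(720,600),interpolation=2))"
```

```text
t 20.3 tcp [536.1 -31.8 139. ] rpy [ 3.1415e+00  1.0000e-04 -3.1411e+00] w 30.2 F [ 0.3 -0.7 -2.2]
n=5 dp [0.005 0.022 0.392] twist 0.001 rmin 536.0 rmax 537.0
```

View pics/g3.png

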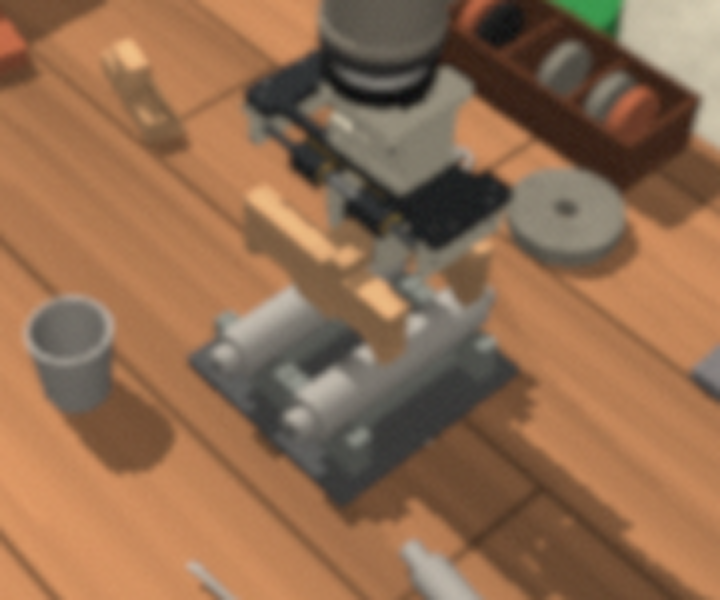

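The spacer is held square over both seated spindles. The open, long flats are on the +y (left) side. Lowering.

Emit:
{"name": "arm_command", "arguments": {
  "gripper": [20, 20, 20, 20, 20],
  "dp": [
    [0, 0.1, 0.5],
    [0, 0, 0.5],
    [0, 0, 0.5],
    [0, 0, 0.4],
    [0, 0, 0.2]
  ],
  "twist": [0, 0, 0, 0, 0]
}}

```text
time: 20.98
tool_pos: [535.5, -27.7, 85.5]
tcp_rot: [3.141, -0.001, -3.14]
contact_force: [0.1, -0.7, -2.3]
grip_width: 29.9
finger_force: 30.0
```

Emit:
{"name": "arm_command", "arguments": {
  "gripper": [20, 20, 20, 20, 20],
  "dp": [
    [0, 0, 0.1],
    [0, 0, 0.05],
    [0, 0, 0],
    [0, 0, 0],
    [0, 0, 0]
  ],
  "twist": [0, 0, 0, 0, 0]
}}

```text
time: 21.6
tool_pos: [535.9, -28.0, 82.9]
tcp_rot: [3.142, 0.0, -3.141]
contact_force: [-0.4, 0.1, -2.4]
grip_width: 30.0
finger_force: 30.0
```

Emit:
{"name": "arm_command", "arguments": {
  "gripper": [20, 20, 20, 20, 20],
  "dp": [
    [0, -0.03, 0.04],
    [0, 0, 0.04],
    [0, 0, 0.03],
    [0, 0, 0],
    [0, 0, 0]
  ],
  "twist": [0, 0, 0, 0, 0]
}}

```text
time: 22.22
tool_pos: [535.9, -28.8, 80.5]
tcp_rot: [-3.142, 0.0, -3.141]
contact_force: [-2.7, 0.3, 6.9]
grip_width: 29.6
finger_force: 30.0
```

Emit:
{"name": "arm_command", "arguments": {
  "gripper": [34, 40, 46, 46, 46],
  "dp": [
    [0, 0, 0],
    [0, 0, 0],
    [0, 0, 0],
    [0, 0, 0],
    [0, 0, -0.4]
  ],
  "twist": [0, 0, 0, 0, 0]
}}

```text
time: 22.85
tool_pos: [535.3, -28.7, 89.7]
tcp_rot: [3.141, -0.002, -3.141]
contact_force: [0.3, 1.4, 0.1]
grip_width: 46.0
finger_force: 0.0
```

Emit:
{"name": "arm_command", "arguments": {
  "gripper": [46, 46, 46, 46, 46],
  "dp": [
    [0, 0, -0.7],
    [0, 0, -0.8],
    [0, 0, -0.9],
    [0, 0, -0.9],
    [0, 0, 0]
  ],
  "twist": [0, 0, 0, 0, 0]
}}

```text
time: 23.48
tool_pos: [537.0, -29.0, 174.6]
tcp_rot: [-3.141, 0.004, -3.141]
contact_force: [0.4, 1.2, -0.4]
grip_width: 45.7
finger_force: 0.0
```

```bash
python3 -c "
from plan import *
state();
for n in (20,25): plan(436,-281.5,100,84.8,n)"
```

```text
t 23.48 tcp [537.  -29.  174.6] rpy [-3.1408  0.0045 -3.1407] w 45.7 F [ 0.4  1.2 -0.4]
n=20 dp [-0.243 -0.561  0.149] twist 0.953 rmin 519.0 rmax 571.0
n=25 dp [-0.198 -0.448  0.119] twist 0.762 rmin 519.0 rmax 571.0
```

Emit:
{"name": "arm_command", "arguments": {
  "gripper": [56, 56, 56, 56, 56],
  "dp": [
    [-0.24, -0.56, 0.15],
    [-0.24, -0.56, 0.15],
    [-0.24, -0.56, 0.15],
    [-0.24, -0.56, 0.15],
    [-0.24, -0.56, 0.15]
  ],
  "twist": [0.95, 0.95, 0.95, 0.95, 0.95]
}}

```text
time: 24.1
tool_pos: [553.4, -102.6, 152.5]
tcp_rot: [-3.142, -0.002, 2.725]
contact_force: [-0.5, 0.7, 0.1]
grip_width: 55.9
finger_force: 0.0
```

Emit:
{"name": "arm_command", "arguments": {
  "gripper": [56, 56, 56, 56, 56],
  "dp": [
    [-0.24, -0.56, 0.15],
    [-0.24, -0.56, 0.15],
    [-0.24, -0.56, 0.15],
    [-0.24, -0.56, 0.15],
    [-0.24, -0.56, 0.15]
  ],
  "twist": [0.95, 0.95, 0.95, 0.95, 0.95]
}}

```text
time: 24.72
tool_pos: [540.1, -177.0, 133.8]
tcp_rot: [-3.141, -0.001, 2.311]
contact_force: [-0.2, 0.4, 0.2]
grip_width: 55.8
finger_force: 0.0
```

Emit:
{"name": "arm_command", "arguments": {
  "gripper": [56, 56, 56, 56, 56],
  "dp": [
    [-0.24, -0.56, 0.15],
    [-0.24, -0.56, 0.15],
    [-0.24, -0.56, 0.15],
    [-0.24, -0.56, 0.15],
    [-0.24, -0.56, 0.15]
  ],
  "twist": [0.95, 0.95, 0.95, 0.95, 0.95]
}}

```text
time: 25.35
tool_pos: [497.8, -239.7, 115.0]
tcp_rot: [-3.141, -0.001, 1.896]
contact_force: [-0.0, -0.5, 0.4]
grip_width: 55.8
finger_force: 0.0
```

Emit:
{"name": "arm_command", "arguments": {
  "gripper": [56, 56, 56, 56, 56],
  "dp": [
    [-0.24, -0.56, 0.15],
    [-0.24, -0.56, 0.15],
    [-0.24, -0.56, 0.15],
    [-0.24, -0.56, 0.15],
    [-0.24, -0.56, 0.15]
  ],
  "twist": [0.95, 0.95, 0.95, 0.95, 0.95]
}}

```text
time: 25.98
tool_pos: [434.0, -280.1, 96.4]
tcp_rot: [-3.14, -0.001, 1.482]
contact_force: [0.3, -0.3, -0.9]
grip_width: 56.1
finger_force: 0.0
```

```bash
python3 -c "
from prof import *
from plan import *
state();plan(436,-281.5,4,84.8,5)
im=img('top');cv2.imwrite('pics/t3.png',im)
for o in (-40,40): show(f'board tops along y at x {o}',*prof(im,(534,-29),0,112,5,84,4,11,o))
show('rail across',*prof(im,(534,-29),0,104,22,40,2))
for o in (30,50): show(f'boards along x at y+{o}',*prof(im,(534,-29),90,112,5,66,3,11,o))
"
```

```text
t 25.98 tcp [ 434.  -280.1   96.4] rpy [-3.1405e+00 -9.0000e-04  1.4815e+00] w 56.1 F [ 0.3 -0.3 -0.9]
n=5 dp [-0.009  0.017  0.739] twist 0.003 rmin 517.0 rmax 519.0
board tops along y at x -40
-84:146/68 -80:96/61 -76:145/134 -72:158/197 -68:159/215 -64:160/215 -60:160/216 -56:159/216 -52:160/215 -48:159/205 -44:162/171 -40:164/141 -36:165/140 -32:162/166 -28:161/192 -24:161/200 -20:161/202 -16:161/205 -12:161/206 -8:160/205 -4:161/204 0:161/204 4:160/209 8:160/214 12:159/217 16:159/217 20:159/216 24:158/218 28:160/217 32:157/218 36:158/217 40:157/218 44:156/217 48:157/218 52:158/218 56:158/217 60:157/218 64:159/216 68:157/209 72:140/170 76:81/104 80:37/78 84:101/103
board tops along y at x 40
-84:145/76 -80:94/61 -76:143/126 -72:157/194 -68:159/210 -64:158/211 -60:161/211 -56:161/212 -52:160/212 -48:160/198 -44:160/157 -40:163/136 -36:161/141 -32:161/163 -28:162/190 -24:162/196 -20:162/197 -16:162/196 -12:161/194 -8:160/195 -4:159/196 0:160/197 4:159/201 8:161/207 12:160/209 16:160/209 20:161/209 24:161/209 28:160/209 32:159/209 36:158/211 40:160/210 44:158/210 48:159/210 52:160/2
[... 830 characters left out ...]
:45/119 15:48/118 18:46/119 21:48/118 24:52/120 27:83/139 30:120/171 33:145/199 36:155/215 39:159/220 42:160/220 45:161/215 48:162/196 51:154/158 54:118/118 57:67/105 60:47/115 63:46/115 66:47/116
boards along x at y+50
-66:45/169 -63:44/171 -60:45/171 -57:45/170 -54:57/175 -51:87/183 -48:125/195 -45:150/204 -42:160/209 -39:161/212 -36:162/211 -33:164/199 -30:162/168 -27:139/129 -24:88/119 -21:54/144 -18:47/168 -15:43/174 -12:43/174 -9:44/175 -6:44/177 -3:44/176 0:44/176 3:43/176 6:43/177 9:44/177 12:45/176 15:45/176 18:43/176 21:44/177 24:44/176 27:59/182 30:97/194 33:134/207 36:154/215 39:158/219 42:158/221 45:159/216 48:160/194 51:144/157 54:102/133 57:58/144 60:45/166 63:44/175 66:45/175
```

Spacer measured in place: y about -29, x about 533, square. Next I grasp the thin spindle.

Emit:
{"name": "arm_command", "arguments": {
  "gripper": [56, 56, 56, 56, 56],
  "dp": [
    [-0.04, 0.08, 0.8],
    [0, 0, 0.9],
    [0, 0, 0.9],
    [0, 0, 0.7],
    [0, 0, 0.35]
  ],
  "twist": [0.01, 0, 0, 0, 0]
}}

```text
time: 26.65
tool_pos: [436.3, -280.7, 4.8]
tcp_rot: [-3.14, -0.001, 1.485]
contact_force: [0.1, 0.1, -0.3]
grip_width: 56.1
finger_force: 0.0
```

Emit:
{"name": "arm_command", "arguments": {
  "gripper": [20, 20, 20, 20, 20],
  "dp": [
    [0, 0, 0],
    [0, 0, 0],
    [0, 0, 0],
    [0, 0, 0],
    [0, 0, 0]
  ],
  "twist": [0, 0, 0, 0, 0]
}}

```text
time: 27.28
tool_pos: [437.0, -281.6, 6.8]
tcp_rot: [3.141, 0.001, 1.484]
contact_force: [-0.4, 0.2, 4.0]
grip_width: 29.2
finger_force: 30.0
```

Emit:
{"name": "arm_command", "arguments": {
  "gripper": [20, 20, 20, 20, 20],
  "dp": [
    [0, 0, -0.6],
    [0, 0, -1],
    [0, 0, -1],
    [0, 0, -1],
    [0, 0, -1]
  ],
  "twist": [0, 0, 0, 0, 0]
}}

```text
time: 27.9
tool_pos: [436.5, -281.2, 122.5]
tcp_rot: [-3.141, -0.0, 1.483]
contact_force: [1.6, -0.6, -2.2]
grip_width: 29.1
finger_force: 30.0
```

Emit:
{"name": "arm_command", "arguments": {
  "gripper": [20, 20, 20, 20, 20],
  "dp": [
    [0, 0, -0.5],
    [0, 0, -0.8],
    [0, 0, -0.8],
    [0, 0, -0.3],
    [0, 0, 0]
  ],
  "twist": [0, 0, 0, 0, 0]
}}

```text
time: 28.52
tool_pos: [436.7, -281.3, 181.1]
tcp_rot: [3.142, -0.0, 1.483]
contact_force: [0.7, 0.3, -3.2]
grip_width: 29.0
finger_force: 30.0
```

```bash
python3 -c "
from plan import *
state();
plan(533,-29,170,180,20)"
```

```text
t 28.52 tcp [ 436.7 -281.3  181.1] rpy [ 3.1416e+00 -1.0000e-04  1.4834e+00] w 29.0 F [ 0.7  0.3 -3.2]
n=20 dp [0.294 0.531 0.022] twist -0.95 rmin 528.0 rmax 569.0
```

Emit:
{"name": "arm_command", "arguments": {
  "gripper": [20, 20, 20, 20, 20],
  "dp": [
    [0.29, 0.53, 0],
    [0.29, 0.53, 0],
    [0.29, 0.53, 0],
    [0.29, 0.53, 0],
    [0.29, 0.53, 0]
  ],
  "twist": [-0.95, -0.95, -0.95, -0.95, -0.95]
}}

```text
time: 29.15
tool_pos: [499.4, -239.8, 179.8]
tcp_rot: [-3.14, -0.002, 1.901]
contact_force: [-0.5, -0.9, -2.6]
grip_width: 29.2
finger_force: 30.0
```

Emit:
{"name": "arm_command", "arguments": {
  "gripper": [20, 20, 20, 20, 20],
  "dp": [
    [0.29, 0.53, 0],
    [0.29, 0.53, 0],
    [0.29, 0.53, 0],
    [0.29, 0.53, 0],
    [0.29, 0.53, 0]
  ],
  "twist": [-0.95, -0.95, -0.95, -0.95, -0.95]
}}

```text
time: 29.78
tool_pos: [540.1, -176.8, 179.7]
tcp_rot: [-3.141, -0.002, 2.315]
contact_force: [-0.1, 0.1, -3.0]
grip_width: 29.0
finger_force: 30.0
```

Emit:
{"name": "arm_command", "arguments": {
  "gripper": [20, 20, 20, 20, 20],
  "dp": [
    [0.29, 0.53, 0],
    [0.29, 0.53, 0],
    [0.29, 0.53, 0],
    [0.29, 0.53, 0],
    [0.29, 0.53, 0]
  ],
  "twist": [-0.95, -0.95, -0.95, -0.95, -0.95]
}}

```text
time: 30.4
tool_pos: [552.0, -102.8, 179.8]
tcp_rot: [-3.141, -0.002, 2.73]
contact_force: [0.1, 0.4, -2.5]
grip_width: 29.0
finger_force: 30.0
```

Emit:
{"name": "arm_command", "arguments": {
  "gripper": [20, 20, 20, 20, 20],
  "dp": [
    [0.29, 0.53, 0],
    [0.29, 0.53, 0],
    [0.29, 0.53, 0],
    [0.29, 0.53, 0],
    [0.29, 0.53, 0]
  ],
  "twist": [-0.95, -0.95, -0.95, -0.95, -0.95]
}}

```text
time: 31.02
tool_pos: [533.1, -30.3, 179.9]
tcp_rot: [3.141, -0.002, -3.139]
contact_force: [-1.1, 0.7, -2.9]
grip_width: 29.0
finger_force: 30.0
```

```bash
python3 -c "
from plan import *
state();
plan(533,-28.5,125,180,5)"
```

```text
t 31.02 tcp [533.1 -30.3 179.9] rpy [ 3.1410e+00 -2.3000e-03 -3.1389e+00] w 29.0 F [-1.1  0.7 -2.9]
n=5 dp [0.001 0.014 0.439] twist 0.006 rmin 534.0 rmax 534.0
```

Emit:
{"name": "arm_command", "arguments": {
  "gripper": [20, 20, 20, 20, 20],
  "dp": [
    [0, 0.07, 0.5],
    [0, 0, 0.5],
    [0, 0, 0.5],
    [0, 0, 0.5],
    [0, 0, 0.25]
  ],
  "twist": [0.03, 0, 0, 0, 0]
}}

```text
time: 31.65
tool_pos: [533.5, -29.3, 123.7]
tcp_rot: [3.141, -0.001, 3.138]
contact_force: [0.1, 0.1, -2.6]
grip_width: 29.6
finger_force: 30.0
```

Emit:
{"name": "arm_command", "arguments": {
  "gripper": [20, 20, 20, 20, 20],
  "dp": [
    [0, 0, 0.05],
    [0, 0, 0.03],
    [0, 0, 0],
    [0, 0, 0],
    [0, 0, 0]
  ],
  "twist": [0, 0, 0, 0, 0]
}}

```text
time: 32.28
tool_pos: [534.0, -29.1, 123.2]
tcp_rot: [-3.142, 0.0, 3.139]
contact_force: [-0.4, -0.1, -2.1]
grip_width: 28.8
finger_force: 30.0
```

Emit:
{"name": "arm_command", "arguments": {
  "gripper": [20, 20, 20, 20, 20],
  "dp": [
    [0, 0, 0.06],
    [0, 0, 0.06],
    [0, 0, 0],
    [0, 0, 0],
    [0, 0, 0]
  ],
  "twist": [0, 0, 0, 0, 0]
}}

```text
time: 32.9
tool_pos: [534.0, -29.1, 120.0]
tcp_rot: [3.142, 0.0, 3.139]
contact_force: [0.8, -1.1, -2.9]
grip_width: 29.0
finger_force: 30.0
```

Emit:
{"name": "arm_command", "arguments": {
  "gripper": [20, 20, 20, 20, 20],
  "dp": [
    [0, 0, 0.04],
    [0, 0, 0.04],
    [0, 0, 0],
    [0, 0, 0],
    [0, 0, 0]
  ],
  "twist": [0, 0, 0, 0, 0]
}}

```text
time: 33.52
tool_pos: [534.0, -29.0, 118.2]
tcp_rot: [3.141, 0.0, 3.139]
contact_force: [-1.1, 2.2, 1.6]
grip_width: 29.1
finger_force: 30.0
```

Emit:
{"name": "arm_command", "arguments": {
  "gripper": [20, 20, 20, 20, 20],
  "dp": [
    [0, 0.02, 0],
    [0, 0, 0.02],
    [0, 0, 0],
    [0, 0, 0],
    [0, 0, 0]
  ],
  "twist": [0, 0, 0, 0, 0]
}}

```text
time: 34.15
tool_pos: [534.2, -28.7, 118.0]
tcp_rot: [-3.141, 0.001, 3.139]
contact_force: [-1.3, 1.1, 5.6]
grip_width: 28.9
finger_force: 30.0
```

Emit:
{"name": "arm_command", "arguments": {
  "gripper": [32, 36, 42, 46, 46],
  "dp": [
    [0, 0, 0],
    [0, 0, 0],
    [0, 0, 0],
    [0, 0, 0],
    [0, 0, -0.3]
  ],
  "twist": [0, 0, 0, 0, 0]
}}

```text
time: 34.78
tool_pos: [533.5, -28.6, 124.7]
tcp_rot: [3.141, -0.001, 3.139]
contact_force: [0.6, -0.9, -0.5]
grip_width: 46.1
finger_force: 0.0
```

Emit:
{"name": "arm_command", "arguments": {
  "gripper": [46, 46, 50, 60, 60],
  "dp": [
    [0, 0, -0.6],
    [0, 0, -0.8],
    [0, 0, -0.8],
    [0, 0, -0.6],
    [0, 0, 0]
  ],
  "twist": [0, 0, 0, 0, 0]
}}

```text
time: 35.4
tool_pos: [534.6, -28.7, 196.5]
tcp_rot: [-3.141, 0.003, 3.139]
contact_force: [0.1, 0.2, -0.3]
grip_width: 59.2
finger_force: 0.0
```

```bash
python3 -c "
from plan import *
state();
plan(589.5,327.7,120,167,20)"
```

```text
t 35.4 tcp [534.6 -28.7 196.5] rpy [-3.1411e+00  3.1000e-03  3.1390e+00] w 59.2 F [ 0.1  0.2 -0.3]
n=20 dp [-0.032  0.722  0.153] twist 0.129 rmin 536.0 rmax 674.0
```

Emit:
{"name": "arm_command", "arguments": {
  "gripper": [60, 60, 60, 60, 60],
  "dp": [
    [-0.03, 0.72, 0.1],
    [-0.03, 0.72, 0.1],
    [-0.03, 0.72, 0.1],
    [-0.03, 0.72, 0.1],
    [-0.03, 0.72, 0.1]
  ],
  "twist": [0.13, 0.13, 0.13, 0.13, 0.13]
}}

```text
time: 36.02
tool_pos: [539.5, 61.8, 181.6]
tcp_rot: [3.142, -0.001, 3.082]
contact_force: [-0.1, 0.7, -0.1]
grip_width: 59.9
finger_force: 0.0
```

Emit:
{"name": "arm_command", "arguments": {
  "gripper": [60, 60, 60, 60, 60],
  "dp": [
    [-0.03, 0.72, 0.15],
    [-0.03, 0.72, 0.15],
    [-0.03, 0.72, 0.15],
    [-0.03, 0.72, 0.15],
    [-0.03, 0.72, 0.15]
  ],
  "twist": [0.13, 0.13, 0.13, 0.13, 0.13]
}}

```text
time: 36.65
tool_pos: [550.6, 151.2, 162.7]
tcp_rot: [-3.141, -0.002, 3.025]
contact_force: [-0.1, -0.0, 0.5]
grip_width: 60.3
finger_force: 0.0
```

Emit:
{"name": "arm_command", "arguments": {
  "gripper": [60, 60, 60, 60, 60],
  "dp": [
    [-0.03, 0.72, 0.15],
    [-0.03, 0.72, 0.15],
    [-0.03, 0.72, 0.15],
    [-0.03, 0.72, 0.15],
    [-0.03, 0.72, 0.15]
  ],
  "twist": [0.13, 0.13, 0.13, 0.13, 0.13]
}}

```text
time: 37.28
tool_pos: [566.8, 239.7, 143.9]
tcp_rot: [-3.141, -0.001, 2.968]
contact_force: [0.6, -1.1, -0.0]
grip_width: 59.8
finger_force: 0.0
```

Emit:
{"name": "arm_command", "arguments": {
  "gripper": [60, 60, 60, 60, 60],
  "dp": [
    [-0.03, 0.72, 0.15],
    [-0.03, 0.72, 0.15],
    [-0.03, 0.72, 0.15],
    [-0.03, 0.72, 0.15],
    [-0.03, 0.72, 0.15]
  ],
  "twist": [0.13, 0.13, 0.13, 0.13, 0.13]
}}

```text
time: 37.9
tool_pos: [588.6, 328.0, 125.9]
tcp_rot: [3.142, 0.0, 2.911]
contact_force: [1.0, -0.1, 0.2]
grip_width: 59.8
finger_force: 0.0
```

```bash
python3 -c "
from prof import *
from plan import *
state();plan(589.5,327.7,32,167,5)
im=img('top');cv2.imwrite('pics/t4.png',im)
for o in (-70,0,70): show(f'thin across {o}',*prof(im,(534,-29),0,126.3,12,28,2,11,o))
"
```

```text
t 37.9 tcp [588.6 328.  125.9] rpy [3.1415 0.     2.9114] w 59.8 F [ 1.  -0.1  0.2]
n=5 dp [-0.007 -0.     0.752] twist -0.008 rmin 674.0 rmax 674.0
thin across -70
-28:49/86 -26:51/82 -24:51/78 -22:50/72 -20:47/67 -18:43/62 -16:45/62 -14:46/64 -12:48/71 -10:48/77 -8:48/83 -6:47/88 -4:47/91 -2:47/94 0:45/94 2:44/93 4:45/90 6:46/86 8:46/81 10:45/74 12:42/66 14:41/60 16:46/55 18:48/55 20:51/59 22:53/67 24:53/77 26:50/89 28:50/102
thin across 0
-28:49/87 -26:47/82 -24:45/77 -22:43/69 -20:40/62 -18:40/58 -16:43/62 -14:47/70 -12:47/85 -10:48/101 -8:47/118 -6:47/132 -4:46/144 -2:45/156 0:44/165 2:42/172 4:43/176 6:44/177 8:45/174 10:45/160 12:47/140 14:50/109 16:49/82 18:45/60 20:43/60 22:45/65 24:47/73 26:47/80 28:47/87
thin across 70
-28:73/86 -26:86/87 -24:99/88 -22:108/89 -20:109/88 -18:105/85 -16:97/84 -14:85/88 -12:76/90 -10:67/91 -8:59/91 -6:52/92 -4:48/92 -2:48/92 0:47/91 2:47/89 4:51/88 6:57/87 8:68/87 10:78/87 12:86/87 14:95/86 16:105/86 18:108/88 20:110/90 22:113/93 24:111/95 26:103/96 28:92/95
```

Emit:
{"name": "arm_command", "arguments": {
  "gripper": [60, 60, 60, 60, 60],
  "dp": [
    [-0.03, 0, 0.8],
    [0, 0, 0.9],
    [0, 0, 0.9],
    [0, 0, 0.8],
    [0, 0, 0.45]
  ],
  "twist": [-0.03, 0, 0, 0, 0]
}}

```text
time: 38.58
tool_pos: [588.7, 326.5, 28.7]
tcp_rot: [-3.141, -0.001, 2.915]
contact_force: [-0.1, 0.1, 0.0]
grip_width: 60.1
finger_force: 0.0
```

Emit:
{"name": "arm_command", "arguments": {
  "gripper": [30, 30, 30, 30, 30],
  "dp": [
    [0, 0, 0],
    [0, 0, 0],
    [0, 0, 0],
    [0, 0, 0],
    [0, 0, 0]
  ],
  "twist": [0, 0, 0, 0, 0]
}}

```text
time: 39.2
tool_pos: [589.7, 327.0, 31.1]
tcp_rot: [3.14, 0.002, 2.915]
contact_force: [-0.2, 1.4, 4.6]
grip_width: 39.9
finger_force: 30.0
```

Emit:
{"name": "arm_command", "arguments": {
  "gripper": [30, 30, 30, 30, 30],
  "dp": [
    [0, 0, -0.6],
    [0, 0, -1],
    [0, 0, -1],
    [0, 0, -1],
    [0, 0, -1]
  ],
  "twist": [0, 0, 0, 0, 0]
}}

```text
time: 39.83
tool_pos: [588.8, 326.3, 146.2]
tcp_rot: [-3.141, -0.0, 2.915]
contact_force: [0.0, 0.2, -1.7]
grip_width: 40.2
finger_force: 30.0
```

Emit:
{"name": "arm_command", "arguments": {
  "gripper": [30, 30, 30, 30, 30],
  "dp": [
    [0, 0, -0.8],
    [0, 0, -0.8],
    [0, 0, -0.8],
    [0, 0, 0],
    [0, 0, 0]
  ],
  "twist": [0, 0, 0, 0, 0]
}}

```text
time: 40.45
tool_pos: [588.6, 326.3, 204.1]
tcp_rot: [-3.141, -0.001, 2.915]
contact_force: [0.4, 0.7, -3.2]
grip_width: 39.9
finger_force: 30.0
```

```bash
python3 -c "
from plan import *
state();
plan(533.5,26,200,90,20)"
```

```text
t 40.45 tcp [588.6 326.3 204.1] rpy [-3.1407e+00 -1.3000e-03  2.9146e+00] w 39.9 F [ 0.4  0.7 -3.2]
n=20 dp [-0.416 -0.511  0.008] twist 0.77 rmin 534.0 rmax 672.0
```

Emit:
{"name": "arm_command", "arguments": {
  "gripper": [30, 30, 30, 30, 30],
  "dp": [
    [-0.42, -0.51, 0],
    [-0.42, -0.51, 0],
    [-0.42, -0.51, 0],
    [-0.42, -0.51, 0],
    [-0.42, -0.51, 0]
  ],
  "twist": [0.77, 0.77, 0.77, 0.77, 0.77]
}}

```text
time: 41.08
tool_pos: [615.1, 248.0, 203.4]
tcp_rot: [-3.14, -0.002, 2.576]
contact_force: [-0.2, 0.3, -2.0]
grip_width: 39.7
finger_force: 30.0
```

Emit:
{"name": "arm_command", "arguments": {
  "gripper": [30, 30, 30, 30, 30],
  "dp": [
    [-0.42, -0.51, 0],
    [-0.42, -0.51, 0],
    [-0.42, -0.51, 0],
    [-0.42, -0.51, 0],
    [-0.42, -0.51, 0]
  ],
  "twist": [0.77, 0.77, 0.77, 0.77, 0.77]
}}

```text
time: 41.7
tool_pos: [614.2, 165.8, 203.5]
tcp_rot: [-3.139, -0.001, 2.24]
contact_force: [0.0, -0.6, -0.8]
grip_width: 40.2
finger_force: 30.0
```

Emit:
{"name": "arm_command", "arguments": {
  "gripper": [30, 30, 30, 30, 30],
  "dp": [
    [-0.42, -0.51, 0],
    [-0.42, -0.51, 0],
    [-0.42, -0.51, 0],
    [-0.42, -0.51, 0],
    [-0.42, -0.51, 0]
  ],
  "twist": [0.77, 0.77, 0.77, 0.77, 0.77]
}}

```text
time: 42.32
tool_pos: [586.2, 88.6, 203.6]
tcp_rot: [-3.139, -0.001, 1.904]
contact_force: [0.1, -0.1, -1.7]
grip_width: 39.7
finger_force: 30.0
```

Emit:
{"name": "arm_command", "arguments": {
  "gripper": [30, 30, 30, 30, 30],
  "dp": [
    [-0.42, -0.51, 0],
    [-0.42, -0.51, 0],
    [-0.42, -0.51, 0],
    [-0.42, -0.51, 0],
    [-0.4, -0.5, 0]
  ],
  "twist": [0.77, 0.77, 0.77, 0.77, 0.77]
}}

```text
time: 42.95
tool_pos: [534.5, 25.3, 203.8]
tcp_rot: [-3.139, -0.0, 1.568]
contact_force: [-0.4, 0.7, -2.1]
grip_width: 39.9
finger_force: 30.0
```

```bash
python3 -c "
from plan import *
state();
plan(533.5,26,148,90,5)
b=img('side')[110:260,260:440]
cv2.imwrite('pics/g4.png',cv2.resize(b,(720,600),interpolation=2))"
```

```text
t 42.95 tcp [534.5  25.3 203.8] rpy [-3.1393e+00 -2.0000e-04  1.5684e+00] w 39.9 F [-0.4  0.7 -2.1]
n=5 dp [ 0.005 -0.008  0.447] twist -0.006 rmin 534.0 rmax 535.0
```

View pics/g4.png

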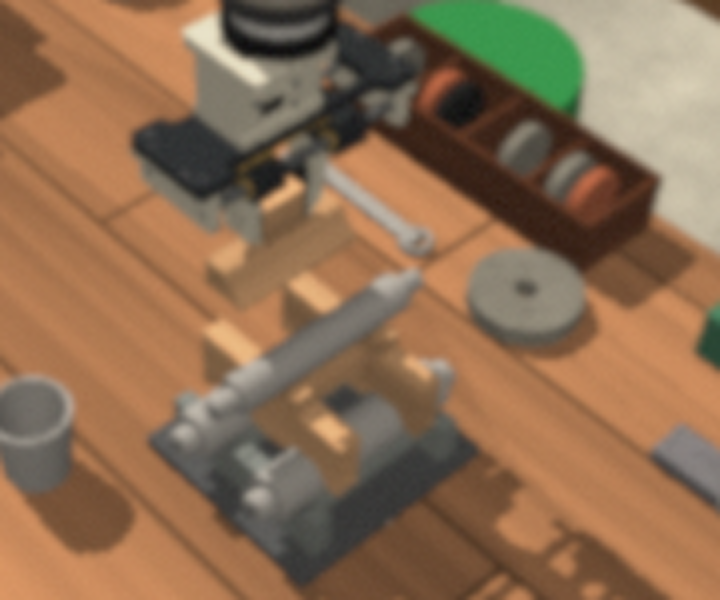

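The thin spindle lies in the saddles. The chock hangs over the open flats with its slope facing the spindle. Lowering.

Emit:
{"name": "arm_command", "arguments": {
  "gripper": [30, 30, 30, 30, 30],
  "dp": [
    [0, 0, 0.5],
    [0, 0, 0.6],
    [0, 0, 0.6],
    [0, 0, 0.4],
    [0, 0, 0.15]
  ],
  "twist": [0, 0, 0, 0, 0]
}}

```text
time: 43.62
tool_pos: [535.3, 26.0, 147.6]
tcp_rot: [-3.14, -0.0, 1.571]
contact_force: [0.0, 0.6, -1.5]
grip_width: 39.5
finger_force: 30.0
```

Emit:
{"name": "arm_command", "arguments": {
  "gripper": [30, 30, 30, 30, 30],
  "dp": [
    [0, 0, 0.06],
    [0, 0, 0.04],
    [0, 0, 0.02],
    [0, 0, 0],
    [0, 0, 0]
  ],
  "twist": [0, 0, 0, 0, 0]
}}

```text
time: 44.25
tool_pos: [535.7, 25.7, 145.9]
tcp_rot: [3.141, -0.0, 1.571]
contact_force: [-0.2, 0.5, -1.1]
grip_width: 39.8
finger_force: 30.0
```

Emit:
{"name": "arm_command", "arguments": {
  "gripper": [30, 30, 30, 30, 30],
  "dp": [
    [-0.2, 0, 0.04],
    [-0.15, 0, 0.03],
    [0, 0, 0],
    [0, 0, 0],
    [0, 0, 0]
  ],
  "twist": [0, 0, 0, 0, 0]
}}

```text
time: 44.88
tool_pos: [535.6, 17.1, 144.0]
tcp_rot: [3.141, -0.0, 1.571]
contact_force: [0.6, 0.2, -2.4]
grip_width: 40.2
finger_force: 30.0
```

Emit:
{"name": "arm_command", "arguments": {
  "gripper": [30, 30, 30, 30, 30],
  "dp": [
    [-0.08, 0, 0.02],
    [-0.08, 0, 0.02],
    [0, 0, 0],
    [0, 0, 0],
    [0, 0, 0]
  ],
  "twist": [0, 0, 0, 0, 0]
}}

```text
time: 45.5
tool_pos: [535.6, 13.0, 143.0]
tcp_rot: [3.142, -0.0, 1.571]
contact_force: [0.5, 0.5, -1.7]
grip_width: 39.9
finger_force: 30.0
```

Emit:
{"name": "arm_command", "arguments": {
  "gripper": [30, 30, 30, 30, 30],
  "dp": [
    [-0.04, 0, 0.02],
    [-0.04, 0, 0],
    [0, 0, 0],
    [0, 0, 0],
    [0, 0, 0]
  ],
  "twist": [0, 0, 0, 0, 0]
}}

```text
time: 46.12
tool_pos: [535.9, 11.2, 142.9]
tcp_rot: [3.141, -0.0, 1.571]
contact_force: [0.1, 2.1, 5.0]
grip_width: 39.8
finger_force: 30.0
```

Emit:
{"name": "arm_command", "arguments": {
  "gripper": [30, 30, 30, 30, 30],
  "dp": [
    [-0.04, 0, -0.01],
    [0, 0, 0],
    [0, 0, 0],
    [0, 0, 0],
    [0, 0, 0]
  ],
  "twist": [0, 0, 0, 0, 0]
}}

```text
time: 46.75
tool_pos: [535.9, 10.2, 142.9]
tcp_rot: [3.141, -0.0, 1.571]
contact_force: [0.8, 4.9, 6.6]
grip_width: 39.5
finger_force: 30.0
```

Emit:
{"name": "arm_command", "arguments": {
  "gripper": [30, 30, 30, 30, 30],
  "dp": [
    [-0.03, 0, -0.01],
    [0, 0, 0],
    [0, 0, 0],
    [0, 0, 0],
    [0, 0, 0]
  ],
  "twist": [0, 0, 0, 0, 0]
}}

```text
time: 47.38
tool_pos: [535.7, 9.5, 142.9]
tcp_rot: [3.141, -0.001, 1.571]
contact_force: [0.8, 4.6, 3.9]
grip_width: 39.9
finger_force: 30.0
```

Emit:
{"name": "arm_command", "arguments": {
  "gripper": [42, 46, 52, 54, 54],
  "dp": [
    [0, 0, 0],
    [0, 0, 0],
    [0, 0, 0],
    [0, 0, 0],
    [0, 0, -0.3]
  ],
  "twist": [0, 0, 0, 0, 0]
}}

```text
time: 48.0
tool_pos: [535.2, 9.2, 150.2]
tcp_rot: [-3.14, -0.0, 1.571]
contact_force: [0.6, 0.5, -0.6]
grip_width: 53.7
finger_force: 0.0
```

Emit:
{"name": "arm_command", "arguments": {
  "gripper": [54, 54, 54, 54, 54],
  "dp": [
    [0, 0, -0.6],
    [0, 0, -0.8],
    [0, 0, -0.9],
    [0, 0, -0.9],
    [0, 0, -0.5]
  ],
  "twist": [0, 0, 0, 0, 0]
}}

```text
time: 48.62
tool_pos: [536.1, 9.2, 245.2]
tcp_rot: [3.139, 0.0, 1.571]
contact_force: [-0.7, -0.4, -1.0]
grip_width: 53.8
finger_force: 0.0
```

Emit:
{"name": "arm_command", "arguments": {
  "gripper": [54, 54, 54, 54, 54],
  "dp": [
    [0.9, 0, -0.3],
    [0.9, 0, -0.3],
    [0.9, 0, 0],
    [0.9, 0, 0],
    [0.9, 0, 0]
  ],
  "twist": [0, 0, 0, 0, 0]
}}

```text
time: 49.25
tool_pos: [535.5, 122.5, 258.3]
tcp_rot: [3.142, -0.0, 1.571]
contact_force: [-0.2, -0.3, 0.3]
grip_width: 54.2
finger_force: 0.0
```

Emit:
{"name": "arm_command", "arguments": {
  "gripper": [54, 54, 54, 54, 54],
  "dp": [
    [0.9, 0, 0],
    [0.9, 0, 0],
    [0.9, 0, 0],
    [0.9, 0, 0],
    [0.9, 0, 0]
  ],
  "twist": [0, 0, 0, 0, 0]
}}

```text
time: 49.88
tool_pos: [535.5, 235.0, 258.2]
tcp_rot: [-3.142, -0.0, 1.571]
contact_force: [-0.5, 0.1, 0.5]
grip_width: 54.3
finger_force: 0.0
```

```bash
python3 -c "
from plan import *
state()
a=img('top')[165:240,285:385];b=img('side')[150:270,270:410]
cv2.imwrite('pics/g5.png',np.hstack([cv2.resize(a,(453,340),interpolation=2),cv2.resize(b,(345,340),interpolation=2)]))"
```

```text
t 49.88 tcp [535.5 235.  258.2] rpy [-3.1415 -0.      1.5708] w 54.3 F [-0.5  0.1  0.5]
```

View pics/g5.png

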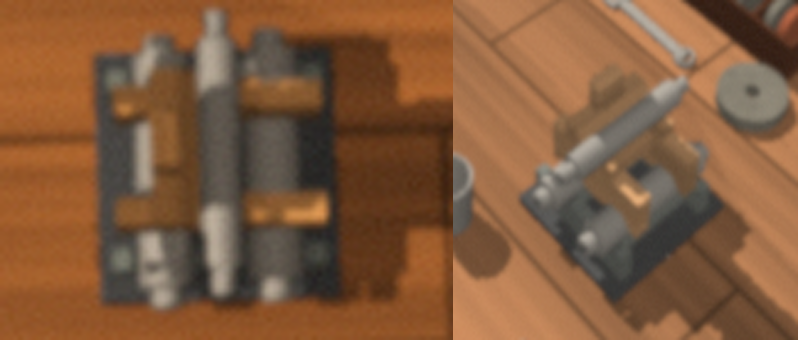

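The stack looks complete: the chock is parallel to the thin spindle and close up against it, with its block at crop (167,138). I'll do one quick numeric check before handing in.

```bash
python3 -c "
from h import *
K=lambda u,v:(285+u/4.53,165+v/4.533)
print('block',plane('top',[K(167.5,138)],172),'thin ends',plane('top',[K(213,12),K(223,293)],126.3))"
```

```text
block [[534.65971447   4.43414464]] thin ends [[630.46018116 -30.1632967 ]
 [431.67586432 -31.02349852]]
```

```bash
python3 -c "
from plant import *
print(close_job())"
```

```text
the job is handed in; nothing more can be done
None
```

The full stack is built (thick spindle, spacer, thin spindle, chock), everything is released, and the job was handed in at about 50 s. No verdict came back; the last pictures and force readings showed every part in place, and no bystander was touched.

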